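# Put two potter's tools back in their jar

## Robot

A 6-joint arm with a two-finger parallel gripper is mounted at the origin on the work surface. World frame = base frame: x ahead of the robot, y to its left, z up, the work surface at z = 0. Lengths are in m, angles in rad, forces in N, time in s.
With the tool pointing down it reaches from about 0.425 to 1.125 m from the base axis. Payload 14.9 kg.
Tool frame: the origin (TCP) lies midway between the tips of the shut fingers; the grasp point (between the pads) lies 19 mm behind it (arm.grasp_offset is the distance from the TCP to the grasp point, in m); z points along the fingers, y is the line along which they close (so a half turn about z gives the same grasp; the last joint's range is limited). The gripper opens to 91 mm and grips with 3 to 60 N. Pads are 32 mm wide; open, the fingers measure 118 mm over their backs; the gripper's body (76 mm by 178 mm) begins 60 mm behind the grasp point.
Start: joints at [1.096, 0.379, 1.734, -0, 1.028, -0.033], TCP at [0.299, 0.633, 0.214] pointing down, gripper open.
Joint ranges: [-2.77, 2.77], [-0.74, 2.19], [0, 2.66], [-1.06, 4.2], [0.31, 2.87], [-3.08, 3.08]. Speed limits (rad/s): [1.89, 1.89, 2.39, 3.14, 3.14, 3.14].

## Interface

Orientations are given as a rotation vector (axis times angle).
In Python, from station import arm gives the robot as it stands. The module is installed in compiled form; this text tells all that it offers.
- The arm moves only by the shell command python3 -m inch 'ROWS' [FORCE]. ROWS is JSON, a list of rows, each an object with "twist": the turn, a rotation vector about the tool's x, y, z in rad, a list of three; "slide": the shift along the tool's x, y, z in m, a list of three; "gripper": the closure, from -1 (fully open) to 1 (shut). A call has 1 to 8 rows; each row shifts and turns the commanded pose from where the row before left it, along the tool's axes as they then stand; what a row does not reach is not made up. A row lasts 1/12 s, in which the tool goes at most 41.7 mm and 7.16 degrees, less where a joint would pass 70% of its speed; a pose out of reach is approached as far as the arm can. A call is refused whole if a number of a shift passes 0.0417 or a number of a turn 0.125, either way. A call with a gripper value outside its range is refused whole. The fingers move at their own pace and stop on an object; FORCE is the grip in N (left out, the last holds). Time passes only in rows, so rows that do not move let the fingers close. It gives the time, the measured TCP pose, the force, the opening and the grip force at its end, in the units of the state.
- arm.state(): the state, without advancing time (a new reading comes with each control period).
- arm.read_camera(name): name is "side" or "top"; returns a dict with "frame" (400x640x3 uint8, blue, green, red), "K" (3x3 intrinsics, pixels), "rvec" (rotation vector, rad) and "tvec" (3), from world to camera coordinates, as OpenCV has them. Camera axes: x right, y down, z forward; pixel columns grow to the right and rows downward; lengths in m; the calibration is good to about 2 mm. A picture is of the moment at which its call begins. There is no depth.
- arm.hand_in(): hands the job in; it is judged then, once.
The state is a dict: "t": time; "joint_positions": joint angles; "joint_vel": joint speeds; "effort": joint torques, N m; "tool_pos": TCP position; "ee_rot": TCP orientation; "force": force on the tool from outside, world axes, zero at the start; "wrist_torque": the same for the moment, N m; "gripper_width": opening from 0.0 (shut) to 1.0 (fully open); "gripper_force": force on a finger pad.
Only numpy, scipy, OpenCV 4.12 (cv2) and the standard library are available. Lean on these libraries where they do the work, as an engineer would, in place of code of your own. Each camera call takes 0.05 s, during which the arm holds its last target. There are 200 camera calls.

## Task

First take the wooden cover off the blue tool jar and lay it flat, knob up, in the middle of the cork mat. Then stand the yellow and the red tool from the sloped rest in the jar, foot down on the bottom and steel heads up, lowering each one in rather than dropping it. Leave the blue knife on the rest, and the jar, the clay bowls and the amber bottle where they stand.

Things in the scene. Friction and masses are not known exactly. Their poses are not given: they have to be found in the camera images.
- jar: blue stoneware tool jar, open at the top once the cover is off: outer diameter 100 mm, inner diameter 88 mm (6 mm wall), 115 mm high, inner floor 8 mm above its underside, 0.9 kg, not fixed. Origin: centre of its underside; z up
- cover: round wooden cover on the jar, 120 g: a plug 80 mm across and 8 mm deep, loose in the mouth; above it a disc 106 mm across and 10 mm thick; above that an upright round knob 26 mm across and 28 mm high. Origin: centre of the plug's underside (starts 107 mm above the jar's underside); z up through the knob
- mat: round cork mat 130 mm across and 4 mm thick, fixed to the table; origin: centre of its underside on the table
- rest: fixed wooden tool rest 200 mm wide (y), its slope rising at 35 degrees to its +x, with a lip at the low end. Three grooves at y = -62, 0, +62 mm hold a tool each: foot at x = -75, z = 30 mm, axis rising 35 degrees along +x. The slope ends at about x = 15, z = 85 mm. Origin on the table under the middle tool
- loop_tool: potter's tool, 200 mm long: yellow round handle 16 mm thick, straight for 150 mm, then a brass ferrule and a steel wire loop 25 mm wide. Origin: centre of the flat foot (plain handle end); z axis along the tool from foot to steel head. It starts on the sloped rest, head up, the handle overhanging the slope from 105 mm along it upwards
- knife_tool: potter's tool, 200 mm long: blue round handle 16 mm thick, straight for 150 mm, then a brass ferrule and a flat steel blade 18 mm wide. Origin: centre of the flat foot (plain handle end); z axis along the tool from foot to steel head. It starts on the sloped rest, head up, the handle overhanging the slope from 105 mm along it upwards
- ball_tool: potter's tool, 200 mm long: red round handle 16 mm thick, straight for 150 mm, then a brass ferrule and a steel ball 16 mm across on a thin stem. Origin: centre of the flat foot (plain handle end); z axis along the tool from foot to steel head. It starts on the sloped rest, head up, the handle overhanging the slope from 105 mm along it upwards
- bowl_a: freshly thrown tan clay bowl, 120 mm across and 58 mm high, fragile, on a 14 mm plywood board 160 x 360 mm at the far side; origin: centre of its underside
- bowl_b: freshly thrown tan clay bowl, 120 mm across and 58 mm high, fragile, on a 14 mm plywood board 160 x 360 mm at the far side; origin: centre of its underside
- bottle: small amber glass bottle with a white cap, about 60 mm across and 120 mm high, beyond the rest; origin: centre of its underside
There are look-alikes about, which are no part of the job. Leave any purple or turquoise look-alike of the cover alone. Of the things that look like the mat, the larger one is meant.

How it is judged:
By the outcome, as a careful person would: the job done as asked, in the order asked, and still so for the second after the job is handed in, with the robot touching nothing.
It also fails if it takes over 72 s, if anything falls off the work surface, if the arm or the gripper's body presses on something with over 40 N, if the wrist force passes 120 N, or if a joint passes its speed limit or range.

## Working session

There is one attempt and no reset: what is moved stays moved. The work goes in short steps, Python scripts to look and compute and a shell command to move; the robot and the scene stay as the last step left them, time stands still between calls to the robot, and variables do not carry over. Pictures are saved under pics/ and viewed, at most 10 in all, crops included, and the job is handed in when it is done.

```bash
mkdir -p pics
cat > h.py <<'E'
import numpy as np, cv2
from station import arm
from scipy.spatial.transform import Rotation as R
def cam(n):
    d=arm.read_camera(n); d={k:np.array(v) for k,v in d.items()}; d['frame']=d['frame'].astype(np.uint8); d['R']=cv2.Rodrigues(d['rvec'].astype(float))[0]; return d
def ray(d,u,v):
    r=d['R'].T@np.linalg.inv(d['K'])@np.array([u,v,1.]); return -d['R'].T@d['tvec'].ravel(), r/np.linalg.norm(r)
def onz(d,u,v,z):
    o,r=ray(d,u,v); return o+r*(z-o[2])/r[2]
def tri(d1,p1,d2,p2):
    A=[];b=[]
    for d,p in((d1,p1),(d2,p2)):
        o,r=ray(d,*p);P=np.eye(3)-np.outer(r,r);A.append(P);b.append(P@o)
    return np.linalg.lstsq(np.vstack(A),np.hstack(b),rcond=None)[0]
def proj(d,X): return cv2.projectPoints(np.array(X,float).reshape(-1,1,3),d['rvec'].astype(float),d['tvec'].astype(float),d['K'].astype(float),None)[0].reshape(-1,2)
E
python3 - <<'E'
from h import *
np.set_printoptions(precision=4,suppress=True)
for n in('top','side'):
    d=cam(n); cv2.imwrite(f'pics/{n}0.png',d['frame']); print(n,d['K'].tolist(),-d['R'].T@d['tvec'].ravel(),d['R'][2])
print(arm.state(),arm.grasp_offset)
E
```

```text
top [[390.991601273674, 0.0, 322.74058659163103], [0.0, 390.991601273674, 200.96117833209425], [0.0, 0.0, 1.0]] [ 0.3821 -0.0734  1.2796] [ 0.1626 -0.0192 -0.9865]
side [[472.03397395368825, 0.0, 318.08487491252595], [0.0, 472.03397395368825, 199.62947402348863], [0.0, 0.0, 1.0]] [ 0.4748 -1.0594  0.9585] [ 0.0775  0.7446 -0.663 ]
{'t': 0.1, 'joint_positions': array([ 1.0957,  0.3794,  1.7347, -0.    ,  1.0285, -0.0333]), 'joint_vel': array([ 0.0006, -0.0001, -0.0017,  0.0012,  0.0008, -0.0001]), 'effort': array([  0.0011, -76.5033, -43.5294,   0.0653,   0.0398,  -0.    ]), 'tool_pos': array([0.2991, 0.6325, 0.2134]), 'ee_rot': array([-0.6882, -3.065 ,  0.0015]), 'force': array([0.6679, 0.4055, 0.1845]), 'wrist_torque': array([-0.0009,  0.0141, -0.0169]), 'gripper_force': 0.0, 'gripper_width': 1.0009363654722268} 0.0188
```

View pics/top0.png

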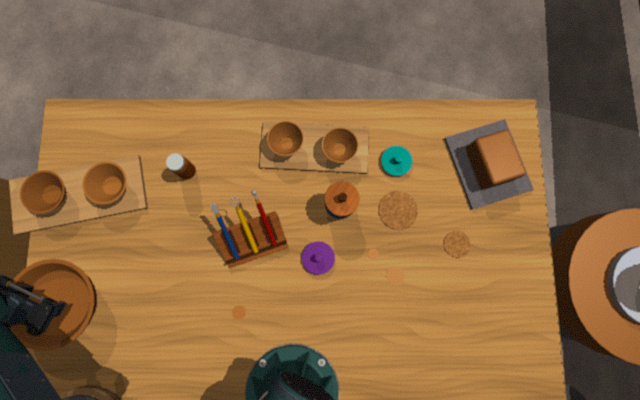

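View pics/side0.png

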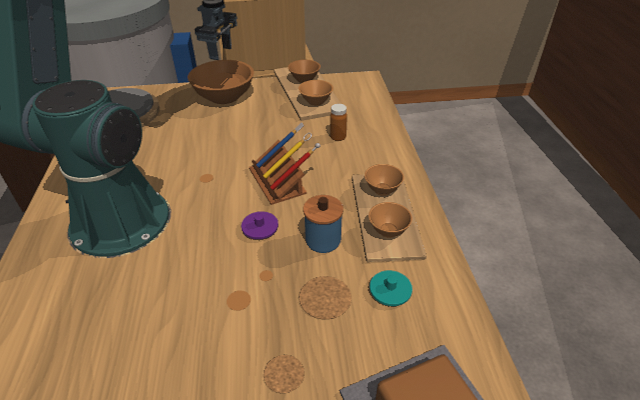

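```bash
cat > m.py <<'E'
from h import *
np.set_printoptions(precision=4,suppress=True)
D={n:cam(n) for n in('top','side')}
def mask(d,lo,hi,roi):
    h=cv2.cvtColor(d['frame'],cv2.COLOR_BGR2HSV); lo=list(lo);hi=list(hi)
    m=cv2.inRange(h,tuple([max(lo[0],0)]+lo[1:]),tuple(hi))
    if lo[0]<0: m|=cv2.inRange(h,(180+lo[0],lo[1],lo[2]),(180,hi[1],hi[2]))
    o=np.zeros_like(m);x0,y0,x1,y1=roi;o[y0:y1,x0:x1]=m[y0:y1,x0:x1]
    n,l,s,c=cv2.connectedComponentsWithStats(o)
    if n<2: return o,None
    k=1+np.argmax(s[1:,4]);return (l==k).astype(np.uint8)*255,(s[k],c[k])
def axis(lo,hi,rt,rs):
    N=[];E=[];O=[]
    for n,roi in(('top',rt),('side',rs)):
        d=D[n];m,i=mask(d,lo,hi,roi);p=np.argwhere(m)[:,::-1].astype(np.float32)
        vx,vy,cx,cy=cv2.fitLine(p,cv2.DIST_HUBER,0,.01,.01).ravel()
        t=(p-[cx,cy])@[vx,vy];a=np.array([cx,cy])+np.array([vx,vy])*t.min();b=np.array([cx,cy])+np.array([vx,vy])*t.max()
        o,r1=ray(d,*a);_,r2=ray(d,*b);nn=np.cross(r1,r2);N.append(nn/np.linalg.norm(nn));O.append(o);E+= [(d,a),(d,b)]
        print(n,len(p),a,b)
    v=np.cross(*N);v/=np.linalg.norm(v);v*=np.sign(v[2])
    p0=np.linalg.lstsq(np.array(N),np.array([N[0]@O[0],N[1]@O[1]]),rcond=None)[0]
    ends=[]
    for d,q in E:
        o,r=ray(d,*q);s=np.linalg.lstsq(np.c_[v,-r],o-p0,rcond=None)[0][0];ends.append(p0+s*v)
    print(' dir',v,'elev',np.degrees(np.arcsin(v[2])),'yaw',np.degrees(np.arctan2(v[1],v[0])));print(np.array(ends))
    return p0,v
E
python3 - <<'E'
from m import *
print('yellow');axis((22,170,110),(34,255,255),(225,195,265,265),(255,130,320,190))
print('red');axis((-6,170,80),(5,255,255),(250,195,290,255),(265,140,325,200))
print('blue');axis((100,120,50),(125,255,255),(205,200,245,265),(245,120,305,170))
t,s=D['top'],D['side']
m,i=mask(s,(95,80,20),(125,255,255),(295,200,350,260));print('jar side',i)
for n,roi in(('top',(320,175,365,230)),('side',(295,190,350,225))):
    m,i=mask(D[n],(4,140,90),(14,255,255),roi);print(n,'disc',i, i and onz(D[n],*i[1],0.125))
    e=cv2.fitEllipse(cv2.convexHull(np.argwhere(m)[:,::-1].astype(np.int32)));print(e,onz(D[n],*e[0],.125))
hs=cv2.cvtColor(t['frame'],cv2.COLOR_BGR2HSV)
print(hs[199,330:356].tolist());print('mat',hs[205:215:4,380:420:8].tolist(),hs[235,385].tolist())
a=cv2.resize(t['frame'][165:285,190:430],None,fx=3.3,fy=3.3,interpolation=2)
cv2.imwrite('pics/c0.png',a)
E
```

```text
yellow
top 212 [238.0598 208.9749] [256.222  252.3259]
side 170 [264.0554 176.0602] [300.544  142.5042]
 dir [0.781  0.2682 0.564 ] elev 34.33504335054011 yaw 18.953037208316346
[[0.55   0.157  0.1194]
 [0.4243 0.1138 0.0286]
 [0.4271 0.1148 0.0306]
 [0.549  0.1567 0.1187]]
red
top 186 [258.368 203.853] [274.965  245.4133]
side 237 [270.7972 187.8662] [308.3552 153.2994]
 dir [0.7796 0.2759 0.5623] elev 34.212704530182435 yaw 19.48662958554553
[[0.5657 0.0973 0.1165]
 [0.4457 0.0548 0.0299]
 [0.446  0.0549 0.0301]
 [0.5677 0.098  0.1179]]
blue
top 183 [218.6604 217.605 ] [237.0905 258.4108]
side 181 [257.3942 165.4226] [292.1052 133.0408]
 dir [0.7783 0.2682 0.5678] elev 34.593593236231705 yaw 19.011519360340056
[[0.5248 0.2147 0.1155]
 [0.4056 0.1736 0.0285]
 [0.4071 0.1741 0.0296]
 [0.5269 0.2154 0.117 ]]
jar side (array([305, 218,  36,  35, 923], dtype=int32), array([322.844 , 235.8147]))
top disc (array([324, 181,  36,  35, 895], dtype=int32), array([341.8045, 198.2   ])) [ 0.5806 -0.1532  0.125 ]
((341.7013244628906, 198.1849822998047), (34.66114044189453, 35.49244689941406), 13
[... 248 characters left out ...]
9375) [ 0.5804 -0.1608  0.125 ]
[[12, 203, 151], [12, 195, 154], [13, 203, 152], [12, 190, 122], [13, 193, 91], [10, 170, 87], [14, 222, 85], [15, 233, 80], [14, 255, 61], [9, 173, 50], [10, 148, 67], [12, 196, 74], [12, 185, 77], [13, 217, 67], [9, 195, 68], [14, 188, 87], [13, 204, 125], [13, 199, 164], [12, 193, 180], [12, 192, 182], [13, 202, 183], [11, 185, 185], [12, 196, 182], [13, 191, 176], [12, 197, 176], [12, 197, 185]]
mat [[[15, 163, 158], [14, 163, 152], [14, 169, 161], [15, 161, 166], [14, 169, 173]], [[14, 165, 165], [15, 166, 161], [14, 165, 155], [15, 160, 161], [15, 166, 166]], [[15, 164, 165], [15, 160, 159], [14, 161, 149], [15, 163, 164], [15, 160, 161]]] [17, 161, 170]
```

View pics/c0.png

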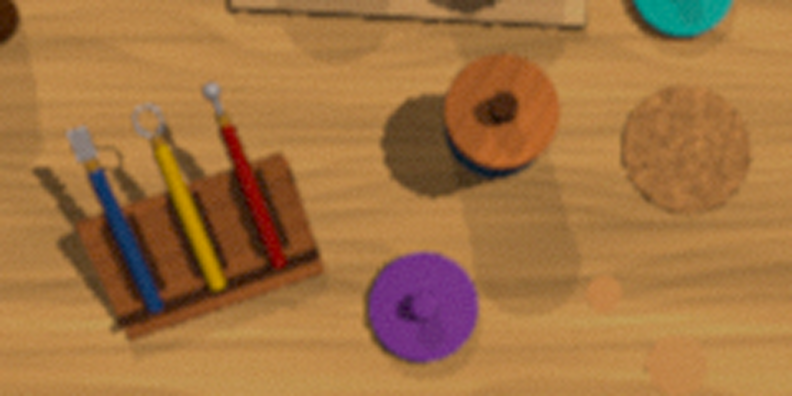

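The top picture shows the covered jar at (342,199), the larger mat at (398,210), and the tools blue, yellow and red from left to right around (220–275, 205–255). The purple and turquoise look-alikes are at (318,258) and (397,160).

The tool axes come out near 35° with feet at z ≈ 30 mm and 62 mm spacing, which agrees with the given sizes.

```bash
cat > go.py <<'E'
from h import *
np.set_printoptions(precision=4,suppress=True)
def go(pos=None,Rt=None):
    "tool-frame turn (do first) and then slide from measured pose"
    s=arm.state();R0=R.from_rotvec(s['ee_rot']);print('t',round(s['t'],2),'q',s['joint_positions'],'w',round(s['gripper_width']*91,1))
    if Rt is not None: tw=(R0.inv()*Rt).as_rotvec();print('twist',tw)
    else: Rt=R0
    if pos is not None: print('slide in final axes',Rt.inv().apply(np.array(pos)-s['tool_pos']),' world d',np.array(pos)-s['tool_pos'])
E
python3 - <<'E'
from m import *
import go
t=D['top'];hsv=cv2.cvtColor(t['frame'],cv2.COLOR_BGR2HSV)
# knob centre: dark pixels in cover, both views
for n,roi in(('top',(330,188,356,212)),('side',(310,192,338,215))):
    m,i=mask(D[n],(0,0,0),(180,255,110),roi);print(n,i[0],i[1],onz(D[n],*i[1],.146))
    if n=='top':a=i[1]
    else:b=i[1]
print('knob',tri(D['top'],a,D['side'],b))
# mat: local texture energy
for n,roi,c in(('top',(360,180,430,240),(398,210)),('side',(285,265,365,330),(325,297))):
    h=cv2.cvtColor(D[n]['frame'],cv2.COLOR_BGR2HSV).astype(int);L=cv2.cvtColor(D[n]['frame'],cv2.COLOR_BGR2LAB).astype(int)
    x0,y0,x1,y1=roi;ref=L[c[1]-6:c[1]+7,c[0]-6:c[0]+7].reshape(-1,3).mean(0)
    bg=L[y0:y0+4,x0:x1].reshape(-1,3).mean(0)
    sm=cv2.GaussianBlur(L[y0:y1,x0:x1].astype(np.float32),(0,0),1.2)
    w=(ref-bg);p=((sm-bg)@w/(w@w)>.5).astype(np.uint8)
    k,l,s,ce=cv2.connectedComponentsWithStats(p);j=1+np.argmax(s[1:,4]);hull=cv2.convexHull(np.argwhere(l==j)[:,::-1].astype(np.int32))
    e=cv2.fitEllipse(hull);q=np.array(e[0])+[x0,y0];print(n,'mat',q,e[1],s[j],onz(D[n],*q,.004),'ref',ref,bg)
q=proj(t,[[.58,-.153,.125],[.58,-.153+.053,.125]]);print(q)
go.go([.58,-.153,.21])
E
python3 -m inch '[{"twist":[0,0,0],"slide":[-0.028,-0.028,0],"gripper":-1},{"twist":[0,0,0],"slide":[-0.028,-0.028,0],"gripper":-1},{"twist":[0,0,0],"slide":[-0.028,-0.028,0],"gripper":-1},{"twist":[0,0,0],"slide":[-0.028,-0.028,0],"gripper":-1},{"twist":[0,0,0],"slide":[-0.028,-0.028,0],"gripper":-1},{"twist":[0,0,0],"slide":[-0.028,-0.028,0],"gripper":-1},{"twist":[0,0,0],"slide":[-0.028,-0.028,0],"gripper":-1},{"twist":[0,0,0],"slide":[-0.028,-0.028,0],"gripper":-1}]'
```

```text
top [334 193  13  10  99] [340.1515 197.7879] [ 0.5782 -0.1469  0.146 ]
side [317 197  11  14 127] [322.4488 203.3622] [ 0.5793 -0.1628  0.146 ]
knob [ 0.5808 -0.1477  0.1323]
top mat [389.4296 222.5078] (50.73447036743164, 67.95368194580078) [   0   11   58   49 1657] [ 0.5197 -0.3171  0.004 ] ref [129.5858 144.1065 164.9349] [151.8893 141.1679 167.9607]
side mat [310.2649 292.9401] (54.47902297973633, 82.30732727050781) [   0    0   66   56 2178] [ 0.5275 -0.3338  0.004 ] ref [132.6568 140.7337 157.2426] [149.5969 138.1281 159.    ]
[[341.7505 198.3899]
 [324.0845 198.4517]]
t 0.3 q [ 1.0957  0.3791  1.7344 -0.      1.0285 -0.0333] w 91.2
slide in final axes [-0.5897 -0.5902  0.0039]  world d [ 0.2808 -0.7857 -0.0037]
t: 0.97
tool_pos: [0.4062, 0.3328, 0.214]
ee_rot: [0.688, 3.065, 0.0]
force: [0.4, 0.1, 0.2]
gripper_width: 1.001
gripper_force: 0.0
```

```bash
python3 -m inch '[{"twist":[0,0,0],"slide":[-0.028,-0.028,0],"gripper":-1},{"twist":[0,0,0],"slide":[-0.028,-0.028,0],"gripper":-1},{"twist":[0,0,0],"slide":[-0.028,-0.028,0],"gripper":-1},{"twist":[0,0,0],"slide":[-0.028,-0.028,0],"gripper":-1},{"twist":[0,0,0],"slide":[-0.028,-0.028,0],"gripper":-1},{"twist":[0,0,0],"slide":[-0.028,-0.028,0],"gripper":-1},{"twist":[0,0,0],"slide":[-0.028,-0.028,0],"gripper":-1},{"twist":[0,0,0],"slide":[-0.028,-0.028,0],"gripper":-1}]' >/dev/null
python3 -m inch '[{"twist":[0,0,0],"slide":[-0.028,-0.028,0],"gripper":-1},{"twist":[0,0,0],"slide":[-0.028,-0.028,0],"gripper":-1},{"twist":[0,0,0],"slide":[-0.028,-0.028,0],"gripper":-1},{"twist":[0,0,0],"slide":[-0.028,-0.028,0],"gripper":-1},{"twist":[0,0,0],"slide":[-0.028,-0.028,0],"gripper":-1},{"twist":[0,0,0],"slide":[0,0,0],"gripper":-1},{"twist":[0,0,0],"slide":[0,0,0],"gripper":-1}]'
python3 - <<'E'
from m import *
import go
go.go([.5805,-.1545,.128])
t,s=D['top'],D['side']
print(onz(t,397.9,210.2,.004),onz(s,325.5,297.5,.004))
for d,n in((t,'t'),(s,'s')):
  for c in (onz(t,397.9,210.2,.004),):
    a=np.linspace(0,2*np.pi,60);P=np.c_[c[0]+.065*np.cos(a),c[1]+.065*np.sin(a),0*a+.004];q=proj(d,P);print(n,q.min(0),q.max(0));cv2.polylines(d['frame'],[q.astype(int)],True,(255,0,0),1)
  for z,r in((.125,.053),):
    P=np.c_[.5805+r*np.cos(a),-.1545+r*np.sin(a),0*a+z];cv2.polylines(d['frame'],[proj(d,P).astype(int)],True,(0,255,0),1)
x=np.hstack([cv2.resize(t['frame'][150:270,300:430],None,fx=3,fy=3),cv2.resize(s['frame'][190:330,280:410],None,fx=3,fy=3)[:360]]);cv2.imwrite('pics/c1.png',x)
E
```

```text
t: 2.22
tool_pos: [0.5796, -0.1517, 0.2137]
ee_rot: [-0.692, -3.064, 0.0]
force: [-0.5, 0.7, -0.2]
gripper_width: 1.002
gripper_force: 0.0
t 2.32 q [-0.292   0.2215  1.9448  0.0001  0.976  -1.4209] w 91.2
slide in final axes [-0.0035 -0.0037  0.0857]  world d [ 0.0015 -0.0048 -0.0857]
[ 0.5605 -0.3466  0.004 ] [ 0.5635 -0.3522  0.004 ]
t [378.3122 190.8834] [417.4828 229.8123]
s [297.7769 275.2712] [350.219  318.0909]
```

View pics/c1.png

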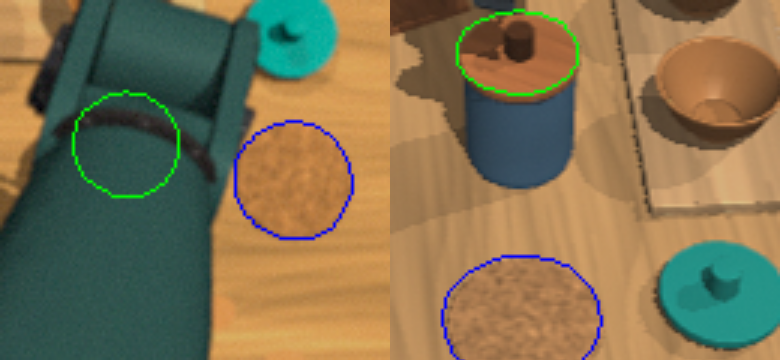

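The fitted circles sit on the cover (side, about (323,207)) and on the larger mat (top, about (398,210)). Next I descend on the knob.

```bash
python3 -m inch '[{"twist":[0,0,0],"slide":[-0.0035,-0.0035,0],"gripper":-1},{"twist":[0,0,0],"slide":[0,0,0.03],"gripper":-1},{"twist":[0,0,0],"slide":[0,0,0.03],"gripper":-1},{"twist":[0,0,0],"slide":[0,0,0.015],"gripper":-1},{"twist":[0,0,0],"slide":[0,0,0.01],"gripper":-1},{"twist":[0,0,0],"slide":[0,0,0],"gripper":-1},{"twist":[0,0,0],"slide":[0,0,0],"gripper":1}]' 15
python3 -m inch '[{"twist":[0,0,0],"slide":[0,0,0],"gripper":1},{"twist":[0,0,0],"slide":[0,0,0],"gripper":1},{"twist":[0,0,0],"slide":[0,0,0],"gripper":1},{"twist":[0,0,0],"slide":[0,0,0],"gripper":1},{"twist":[0,0,0],"slide":[0,0,0],"gripper":1},{"twist":[0,0,0],"slide":[0,0,0],"gripper":1}]' 15
```

```text
t: 2.9
tool_pos: [0.5813, -0.1544, 0.1294]
ee_rot: [0.687, 3.065, -0.0]
force: [-0.1, 0.5, -0.1]
gripper_width: 0.953
gripper_force: 0.0
t: 3.4
tool_pos: [0.5812, -0.1549, 0.1292]
ee_rot: [0.688, 3.065, -0.0]
force: [-0.2, 0.0, -0.3]
gripper_width: 0.52
gripper_force: 0.0
```

```bash
python3 -m inch '[{"twist":[0,0,0],"slide":[0,0,0],"gripper":1},{"twist":[0,0,0],"slide":[0,0,0],"gripper":1},{"twist":[0,0,0],"slide":[0,0,0],"gripper":1},{"twist":[0,0,0],"slide":[0,0,0],"gripper":1},{"twist":[0,0,0],"slide":[0,0,0],"gripper":1},{"twist":[0,0,0],"slide":[0,0,0],"gripper":1}]' 15
python3 -m inch '[{"twist":[0,0,0],"slide":[0,0,-0.005],"gripper":1},{"twist":[0,0,0],"slide":[0,0,-0.015],"gripper":1},{"twist":[0,0,0],"slide":[0,0,-0.02],"gripper":1},{"twist":[0,0,0],"slide":[0,0,-0.02],"gripper":1},{"twist":[0,0,0],"slide":[0,0,0],"gripper":1}]'
python3 -c "
from go import *
go([.5615,-.349,.03])"
```

```text
t: 3.9
tool_pos: [0.5811, -0.1548, 0.1289]
ee_rot: [-0.688, -3.065, -0.0]
force: [-0.4, 0.3, -0.3]
gripper_width: 0.28
gripper_force: 15.0
t: 4.32
tool_pos: [0.5828, -0.1553, 0.1928]
ee_rot: [0.687, 3.061, -0.001]
force: [0.4, -0.4, -0.8]
gripper_width: 0.278
gripper_force: 15.0
t 4.32 q [-0.2991  0.2537  1.948  -0.0001  0.9351 -1.4281] w 25.3
slide in final axes [-0.0627 -0.1843  0.163 ]  world d [-0.0213 -0.1937 -0.1628]
```

```bash
python3 -m inch '[{"twist":[0,0,0],"slide":[-0.01,-0.03,0],"gripper":1},{"twist":[0,0,0],"slide":[-0.01,-0.03,0],"gripper":1},{"twist":[0,0,0],"slide":[-0.01,-0.03,0],"gripper":1},{"twist":[0,0,0],"slide":[-0.01,-0.03,0],"gripper":1},{"twist":[0,0,0],"slide":[-0.01,-0.03,0],"gripper":1},{"twist":[0,0,0],"slide":[-0.01,-0.03,0],"gripper":1},{"twist":[0,0,0],"slide":[0,0,0.02],"gripper":1},{"twist":[0,0,0],"slide":[0,0,0.03],"gripper":1}]' >/dev/null
python3 -m inch '[{"twist":[0,0,0],"slide":[0,0,0.03],"gripper":1},{"twist":[0,0,0],"slide":[0,0,0.03],"gripper":1},{"twist":[0,0,0],"slide":[0,0,0.02],"gripper":1},{"twist":[0,0,0],"slide":[0,0,0],"gripper":1},{"twist":[0,0,0],"slide":[0,0,0],"gripper":1}]'
python3 - <<'E'
from m import *
import go
go.go([.5615,-.349,.027])
s=D['side']
cv2.imwrite('pics/s2.png',cv2.resize(s['frame'][190:340,240:440],None,fx=3,fy=3))
E
```

```text
t: 5.4
tool_pos: [0.5577, -0.3427, 0.058]
ee_rot: [-0.688, -3.063, -0.001]
force: [-0.3, 1.2, -1.8]
gripper_width: 0.283
gripper_force: 15.0
t 5.5 q [-0.5866  0.5159  1.8707  0.      0.7535 -1.7156] w 25.4
slide in final axes [-0.0044 -0.0038  0.0333]  world d [ 0.0024 -0.0054 -0.0333]
```

View pics/s2.png

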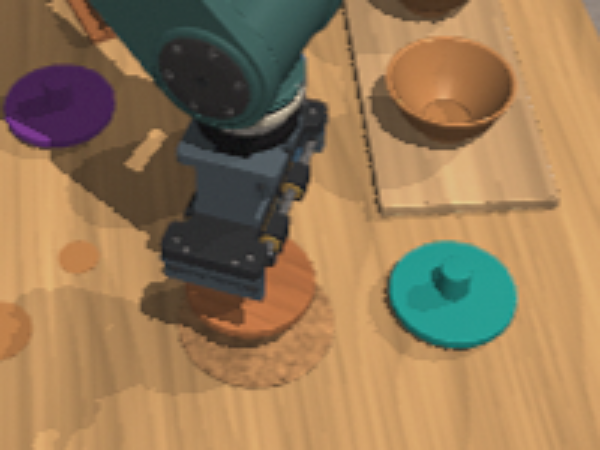

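The picture shows the cover held level over the mat, at about (250,290) in the crop. I lower it gently and watch the force.

```bash
python3 -m inch '[{"twist":[0,0,0],"slide":[-0.0045,-0.004,0.012],"gripper":1},{"twist":[0,0,0],"slide":[0,0,0.01],"gripper":1},{"twist":[0,0,0],"slide":[0,0,0.006],"gripper":1},{"twist":[0,0,0],"slide":[0,0,0.003],"gripper":1},{"twist":[0,0,0],"slide":[0,0,0.001],"gripper":1},{"twist":[0,0,0],"slide":[0,0,0],"gripper":1}]'
python3 -m inch '[{"twist":[0,0,0],"slide":[0,0,0.001],"gripper":1},{"twist":[0,0,0],"slide":[0,0,0],"gripper":1},{"twist":[0,0,0],"slide":[0,0,0],"gripper":1}]'
```

```text
t: 6.0
tool_pos: [0.5606, -0.3486, 0.0266]
ee_rot: [-0.688, -3.065, -0.0]
force: [0.5, -0.4, -1.6]
gripper_width: 0.28
gripper_force: 15.0
t: 6.25
tool_pos: [0.5609, -0.3488, 0.0262]
ee_rot: [0.688, 3.065, -0.0]
force: [-0.7, -0.6, -1.3]
gripper_width: 0.279
gripper_force: 15.0
```

```bash
for i in 1 2 3; do :; done; python3 -m inch '[{"twist":[0,0,0],"slide":[0,0,0.001],"gripper":1},{"twist":[0,0,0],"slide":[0,0,0],"gripper":1}]' | grep -E 'tool_pos|force'
python3 -m inch '[{"twist":[0,0,0],"slide":[0,0,0.001],"gripper":1},{"twist":[0,0,0],"slide":[0,0,0],"gripper":1}]'| grep -E 'tool_pos|force'
```

```text
tool_pos: [0.5611, -0.3489, 0.0258]
force: [-3.0, 1.8, 7.2]
gripper_force: 15.0
tool_pos: [0.5613, -0.349, 0.0253]
force: [-4.2, 3.7, 14.2]
gripper_force: 15.0
```

```bash
python3 -m inch '[{"twist":[0,0,0],"slide":[0,0,-0.001],"gripper":-0.1},{"twist":[0,0,0],"slide":[0,0,0],"gripper":-0.1},{"twist":[0,0,0],"slide":[0,0,0],"gripper":-0.1},{"twist":[0,0,0],"slide":[0,0,0],"gripper":-0.1},{"twist":[0,0,0],"slide":[0,0,0],"gripper":-0.1}]'|grep -E 'force|width'
python3 -m inch '[{"twist":[0,0,0],"slide":[0,0,-0.01],"gripper":-0.1},{"twist":[0,0,0],"slide":[0,0,-0.03],"gripper":-0.1},{"twist":[0,0,0],"slide":[0,0,-0.04],"gripper":-0.1},{"twist":[0,0,0],"slide":[0,0,-0.04],"gripper":-0.1},{"twist":[0,0,0],"slide":[0,0,-0.04],"gripper":-0.1},{"twist":[0,0,0],"slide":[0,0,-0.04],"gripper":-0.1},{"twist":[0,0,0],"slide":[0,0,-0.03],"gripper":-0.1},{"twist":[0,0,0],"slide":[0,0,0],"gripper":-0.1}]'
cat > tgt.py <<'E'
from go import *
psi=np.radians(19.2)
def Rp(psi,tilt,s=1):
    "tilt>0: fingers point forward-down along heading psi; tilt<0: back. tool y along s*left"
    f=np.array([np.cos(psi),np.sin(psi),0]);u=np.array([0,0,1.]);y=s*np.array([-f[1],f[0],0])
    z=np.sin(tilt)*f-np.cos(tilt)*u;return R.from_matrix(np.c_[np.cross(y,z),y,z])
v=np.array([np.cos(psi)*np.cos(np.radians(35)),np.sin(psi)*np.cos(np.radians(35)),np.sin(np.radians(35))])
foot={'y':np.array([.4257,.1143,.030]),'r':np.array([.4460,.0550,.030])}
def pick(k,s=.138,tilt=-np.radians(20),up=0,sg=1):
    Rt=Rp(psi,tilt,sg);g=foot[k]+v*s;return g+.0188*Rt.as_matrix()[:,2]-up*Rt.as_matrix()[:,2],Rt
E
python3 - <<'E'
from tgt import *
for sg in(1,-1):
    p,Rt=pick('y',up=.08,sg=sg);print(p);go(p,Rt)
E
```

```text
force: [0.0, -0.6, -0.1]
gripper_width: 0.546
gripper_force: 0.0
t: 7.67
tool_pos: [0.5631, -0.3503, 0.2629]
ee_rot: [0.686, 3.057, -0.006]
force: [0.0, 0.2, -0.3]
gripper_width: 0.552
gripper_force: 0.0
[0.5522 0.1584 0.1667]
t 7.67 q [-0.5916  0.2663  1.7887 -0.      1.0769 -1.7206] w 50.3
twist [ 0.1306  0.3397 -0.7699]
slide in final axes [-0.1805  0.4839  0.0368]  world d [-0.0109  0.5086 -0.0963]
[0.5522 0.1584 0.1667]
t 7.67 q [-0.5916  0.2663  1.7887 -0.      1.0769 -1.7206] w 50.3
twist [ 0.4221 -0.1622  2.3328]
slide in final axes [ 0.1805 -0.4839  0.0368]  world d [-0.0109  0.5086 -0.0963]
```

```bash
python3 -m inch '[{"twist":[0,0,0],"slide":[0.016,0.0325,0],"gripper":-0.1},{"twist":[0,0,0],"slide":[0.016,0.0325,0],"gripper":-0.1},{"twist":[0,0,0],"slide":[0.016,0.0325,0],"gripper":-0.1},{"twist":[0,0,0],"slide":[0.016,0.0325,0],"gripper":-0.1},{"twist":[0,0,0],"slide":[0.016,0.0325,0],"gripper":-0.1},{"twist":[0,0,0],"slide":[0.016,0.0325,0],"gripper":-0.1},{"twist":[0,0,0],"slide":[0.016,0.0325,0],"gripper":-0.1}]'>/dev/null
python3 -m inch '[{"twist":[0,0,0],"slide":[0.016,0.0325,0],"gripper":-0.1},{"twist":[0,0,0],"slide":[0.016,0.0325,0],"gripper":-0.1},{"twist":[0,0,0],"slide":[0.016,0.0325,0],"gripper":-0.1},{"twist":[0,0,0],"slide":[0.016,0.0325,0],"gripper":-0.1},{"twist":[0,0,0],"slide":[0.016,0.0325,0],"gripper":-0.1},{"twist":[0,0,0],"slide":[0.016,0.0325,0],"gripper":-0.1},{"twist":[0,0,0],"slide":[0.016,0.0325,0],"gripper":-0.1}]'>/dev/null
python3 -m inch '[{"twist":[0,0,-0.11],"slide":[0,0,0],"gripper":0.1},{"twist":[0,0,-0.11],"slide":[0,0,0],"gripper":0.1},{"twist":[0,0,-0.11],"slide":[0,0,0],"gripper":0.1},{"twist":[0,0,-0.11],"slide":[0,0,0],"gripper":0.1},{"twist":[0,0,-0.11],"slide":[0,0,0],"gripper":0.1},{"twist":[0,0,-0.11],"slide":[0,0,0],"gripper":0.1},{"twist":[0,0,-0.11],"slide":[0,0,0],"gripper":0.1}]'>/dev/null
python3 -m inch '[{"twist":[0,0.116,0],"slide":[0,0,0],"gripper":0.1},{"twist":[0,0.116,0],"slide":[0,0,0],"gripper":0.1},{"twist":[0,0.116,0],"slide":[0,0,0],"gripper":0.1},{"twist":[0,0,0],"slide":[0,0,0],"gripper":0.1},{"twist":[0,0,0],"slide":[0,0,0],"gripper":0.1}]'
python3 - <<'E'
from tgt import *
p,Rt=pick('y',up=.06);print(p);go(p,Rt)
t=arm.read_camera('side')['frame'];t2=arm.read_camera('top')['frame']
cv2.imwrite('pics/x3.png',np.hstack([cv2.resize(t[100:320,200:400],None,fx=2,fy=2),cv2.resize(t2[120:340,190:390],None,fx=2,fy=2)]))
E
```

```text
t: 9.83
tool_pos: [0.5531, 0.1585, 0.254]
ee_rot: [0.457, -2.76, 0.08]
force: [0.7, 0.5, -0.0]
gripper_width: 0.452
gripper_force: 0.0
[0.5458 0.1561 0.1479]
t 9.83 q [ 0.2509  0.3019  1.7915 -0.0266  1.3948 -1.639 ] w 41.1
twist [ 0.0024  0.0016 -0.0063]
slide in final axes [-0.029   0.0001  0.1023]  world d [-0.0073 -0.0024 -0.1061]
```

View pics/x3.png

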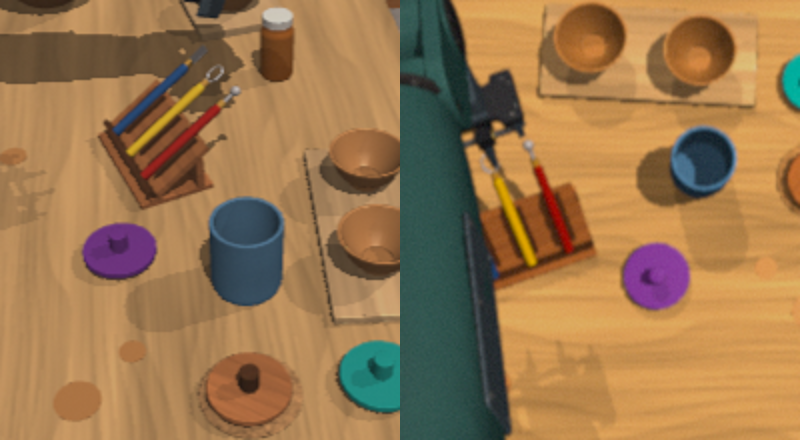

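The cover lies centred on the mat, at about (250,388) in the left crop. The jar is open at top-image (341,200), and the gripper is above the yellow tool.

```bash
python3 -m inch '[{"twist":[0,0,-0.006],"slide":[-0.029,0,0.01],"gripper":0.1},{"twist":[0,0,0],"slide":[0,0,0.03],"gripper":0.1},{"twist":[0,0,0],"slide":[0,0,0.04],"gripper":0.1},{"twist":[0,0,0],"slide":[0,0,0.02],"gripper":0.1},{"twist":[0,0,0],"slide":[0,0,0.02],"gripper":0.1},{"twist":[0,0,0],"slide":[0,0,0.02],"gripper":0.1},{"twist":[0,0,0],"slide":[0,0,0],"gripper":0.1}]'
python3 - <<'E'
from tgt import *
p,Rt=pick('y');print(p);go(p,Rt)
E
```

```text
t: 10.52
tool_pos: [0.5302, 0.1508, 0.1111]
ee_rot: [0.465, -2.755, 0.079]
force: [-0.9, -1.3, -0.8]
gripper_width: 0.449
gripper_force: 0.0
[0.5264 0.1494 0.0915]
t 10.52 q [ 0.2481  0.449   1.8934 -0.0297  1.1491 -1.6398] w 40.9
twist [ 0.0028 -0.0017 -0.0005]
slide in final axes [-0.0028 -0.0001  0.0199]  world d [-0.0039 -0.0015 -0.0196]
```

```bash
python3 -m inch '[{"twist":[0,0,0],"slide":[-0.002,0,0.01],"gripper":0.1},{"twist":[0,0,0],"slide":[0,0,0.008],"gripper":0.1},{"twist":[0,0,0],"slide":[0,0,0],"gripper":0.1},{"twist":[0,0,0],"slide":[0,0,0],"gripper":1},{"twist":[0,0,0],"slide":[0,0,0],"gripper":1},{"twist":[0,0,0],"slide":[0,0,0],"gripper":1},{"twist":[0,0,0],"slide":[0,0,0],"gripper":1},{"twist":[0,0,0],"slide":[0,0,0],"gripper":1}]' 20
python3 -m inch '[{"twist":[0,0,0],"slide":[0,0,0],"gripper":1},{"twist":[0,0,0],"slide":[0,0,0],"gripper":1},{"twist":[0,0,0],"slide":[0,0,0],"gripper":1}]'
```

```text
t: 11.18
tool_pos: [0.5297, 0.1505, 0.0962]
ee_rot: [0.465, -2.759, 0.079]
force: [1.3, -0.4, 1.7]
gripper_width: 0.169
gripper_force: 20.0
t: 11.43
tool_pos: [0.5298, 0.1505, 0.0961]
ee_rot: [0.465, -2.759, 0.079]
force: [2.7, 0.9, 4.2]
gripper_width: 0.17
gripper_force: 20.0
```

```bash
python3 - <<'E'
from tgt import *
s=arm.state();R0=R.from_rotvec(s['ee_rot']);np.save('fg_y.npy',np.c_[R0.inv().apply(foot['y']-s['tool_pos']),R0.inv().apply(v)]);print(np.load('fg_y.npy'))
g=s['tool_pos']-.0188*R0.as_matrix()[:,2]; d=g-foot['y'];print('s',d@v,'off',d-(d@v)*v)
E
python3 -m inch '[{"twist":[0,0,0],"slide":[0.0103,0,-0.028],"gripper":1},{"twist":[0,0,0],"slide":[0.0103,0,-0.028],"gripper":1},{"twist":[0,0,0],"slide":[0.0103,0,-0.028],"gripper":1},{"twist":[0,0,0],"slide":[0.0103,0,-0.028],"gripper":1},{"twist":[0,0,0],"slide":[0.0103,0,-0.028],"gripper":1},{"twist":[0,0,0],"slide":[0.0103,0,-0.028],"gripper":1},{"twist":[0,0,0],"slide":[0.0103,0,-0.028],"gripper":1},{"twist":[0,0,0],"slide":[0,0,0],"gripper":1}]'
cat >> tgt.py <<'E'
def place(k,jar,r,lean_az,lean,head,h):
    "foot at jar+r*lean dir, h above table, tool leaning 'lean' toward lean_az; gripper heading ~head"
    a=np.load(f'fg_{k}.npy');fg,vg=a[:,0],a[:,1]
    l=np.array([np.cos(lean_az),np.sin(lean_az),0]);vt=np.sin(lean)*l+np.cos(lean)*np.array([0,0,1.])
    y=np.array([-np.sin(head),np.cos(head),0])
    A,_=R.align_vectors(np.array([vt,y]),np.array([vg,[0,1,0]]),weights=[1e6,1])
    f=np.array([jar[0],jar[1],h])+r*l
    return f-A.apply(fg),A
E
python3 - <<'E'
from m import *
for n,roi in(('top',(315,170,370,235)),('side',(290,190,360,265))):
    m,i=mask(D[n],(95,70,20),(125,255,255),roi);print(n,i)
    if n=='side':
        print('cols at rows',[(r,np.flatnonzero(m[r])[[0,-1]]) for r in range(202,250,6) if m[r].any()])
    else:
        e=cv2.fitEllipse(cv2.convexHull(np.argwhere(m)[:,::-1].astype(np.int32)));print(e,onz(D[n],*e[0],.115))
    if n=='top':
        a=np.linspace(0,6.28,60);q=proj(D[n],np.c_[.581+.05*np.cos(a),-.1545+.05*np.sin(a),0*a+.115]);print(q.min(0),q.max(0),i[0][:2],i[0][:2]+i[0][2:4])
from tgt import *
J=[.581,-.1545];hd=np.radians(-12)
p,Rt=place('y',J,.016,hd,np.radians(10),hd,.15);print(p);go(p,Rt)
print(Rt.as_matrix()[:,2])
E
```

```text
[[ 0.0811 -0.5751]
 [-0.0002  0.0021]
 [ 0.0997 -0.8181]]
s 0.14356461748203625 off [-0.0009 -0.0004  0.0015]
t: 12.1
tool_pos: [0.5304, 0.1502, 0.31]
ee_rot: [0.466, -2.765, 0.078]
force: [-0.2, 0.0, -0.3]
gripper_width: 0.165
gripper_force: 20.0
top (array([326, 184,  32,  34, 855], dtype=int32), array([340.8725, 200.2655]))
((340.7579040527344, 200.27818298339844), (31.438282012939453, 34.37144088745117), 25.237884521484375) [ 0.5759 -0.1506  0.115 ]
[325.5073 182.4405] [358.5213 215.0056] [326 184] [358 218]
side (array([ 305,  199,   36,   54, 1699], dtype=int32), array([322.7446, 224.8582]))
cols at rows [(202, array([310, 335])), (208, array([306, 340])), (214, array([305, 340])), (220, array([305, 340])), (226, array([306, 340])), (232, array([306, 340])), (238, array([306, 340])), (244, array([308, 338]))]
[ 0.6271 -0.1644  0.2747]
t 12.2 q [ 0.2471  0.2084  1.8105 -0.0276  1.4681 -1.6502] w 15.3
twist [ 0.0255 -0.7658  0.557 ]
slide in final axes [-0.1336 -0.2868  0.0957]  world d [ 0.0983 -0.3141 -0.0306]
[ 0.4154 -0.0865 -0.9055]
```

```bash
python3 -m inch '[{"twist":[0.003,-0.0957,0.0696],"slide":[0,0,0],"gripper":1},{"twist":[0.003,-0.0957,0.0696],"slide":[0,0,0],"gripper":1},{"twist":[0.003,-0.0957,0.0696],"slide":[0,0,0],"gripper":1},{"twist":[0.003,-0.0957,0.0696],"slide":[0,0,0],"gripper":1},{"twist":[0.003,-0.0957,0.0696],"slide":[0,0,0],"gripper":1},{"twist":[0.003,-0.0957,0.0696],"slide":[0,0,0],"gripper":1},{"twist":[0.003,-0.0957,0.0696],"slide":[0,0,0],"gripper":1},{"twist":[0.003,-0.0957,0.0696],"slide":[0,0,0],"gripper":1}]' >/dev/null
python3 -m inch '[{"twist":[0,0,0],"slide":[-0.0167,-0.0358,0],"gripper":1},{"twist":[0,0,0],"slide":[-0.0167,-0.0358,0],"gripper":1},{"twist":[0,0,0],"slide":[-0.0167,-0.0358,0],"gripper":1},{"twist":[0,0,0],"slide":[-0.0167,-0.0358,0],"gripper":1},{"twist":[0,0,0],"slide":[-0.0167,-0.0358,0],"gripper":1},{"twist":[0,0,0],"slide":[-0.0167,-0.0358,0],"gripper":1},{"twist":[0,0,0],"slide":[-0.0167,-0.0358,0],"gripper":1},{"twist":[0,0,0],"slide":[-0.0167,-0.0358,0],"gripper":1}]' >/dev/null
python3 -m inch '[{"twist":[0,0,0],"slide":[0,0,0.03],"gripper":1},{"twist":[0,0,0],"slide":[0,0,0.03],"gripper":1},{"twist":[0,0,0],"slide":[0,0,0.015],"gripper":1},{"twist":[0,0,0],"slide":[0,0,0],"gripper":1},{"twist":[0,0,0],"slide":[0,0,0],"gripper":1}]'
python3 - <<'E'
from tgt import *
J=[.581,-.1545];hd=np.radians(-12)
p,Rt=place('y',J,.016,hd,np.radians(10),hd,.15);print(p);go(p,Rt)
p,Rt=place('y',J,.016,hd,np.radians(10),hd,.01);print(p);go(p,Rt)
from m import *
s=D['side']['frame'];t=D['top']['frame'];cv2.imwrite('pics/x4.png',np.hstack([cv2.resize(s[100:270,230:400],None,fx=2.3,fy=2.3),cv2.resize(t[130:300,240:410],None,fx=2.3,fy=2.3)]))
axis_ok=mask(D['side'],(22,150,90),(34,255,255),(290,100,360,220))[1];print(axis_ok)
a=np.load('fg_y.npy');st=arm.state();Q=R.from_rotvec(st['ee_rot']);f=st['tool_pos']+Q.apply(a[:,0]);vv=Q.apply(a[:,1]);print('foot',f,'v',vv,'proj side foot/mid/s150',proj(D['side'],[f,f+.07*vv,f+.15*vv]))
E
```

```text
t: 13.95
tool_pos: [0.6176, -0.1619, 0.2903]
ee_rot: [0.284, 2.696, -0.058]
force: [0.2, 0.2, -0.8]
gripper_width: 0.172
gripper_force: 20.0
[ 0.6271 -0.1644  0.2747]
t 13.95 q [-0.3121  0.0377  2.0494  0.0779  0.6258 -1.726 ] w 15.6
twist [ 0.0009 -0.0058 -0.0001]
slide in final axes [-0.0023 -0.0004  0.0184]  world d [ 0.0095 -0.0024 -0.0157]
[ 0.6271 -0.1644  0.1347]
t 13.95 q [-0.3121  0.0377  2.0494  0.0779  0.6258 -1.726 ] w 15.6
twist [ 0.0009 -0.0058 -0.0001]
slide in final axes [ 0.0571 -0.0007  0.1451]  world d [ 0.0095 -0.0024 -0.1557]
(array([324, 162,  12,  35, 134], dtype=int32), array([329.1045, 178.6493]))
foot [ 0.5877 -0.1554  0.1683] v [ 0.1716 -0.0369  0.9845] proj side foot/mid/s150 [[325.3084 194.6855]
 [330.2904 173.7721]
 [336.4993 147.7088]]
```

View pics/x4.png

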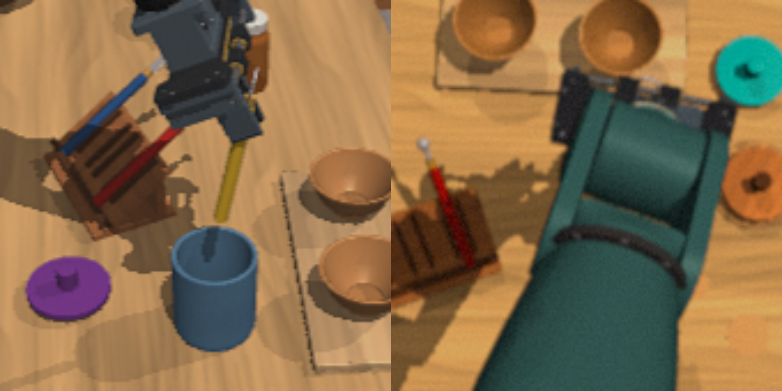

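The foot shows at side pixel (325.7,195.6), against (325.3,194.7) predicted, so it is above the mouth. I lower it.

```bash
python3 -m inch '[{"twist":[0,-0.006,0],"slide":[0.0087,0,0.0205],"gripper":1},{"twist":[0,0,0],"slide":[0.0087,0,0.0205],"gripper":1},{"twist":[0,0,0],"slide":[0.0087,0,0.0205],"gripper":1},{"twist":[0,0,0],"slide":[0.0087,0,0.0205],"gripper":1},{"twist":[0,0,0],"slide":[0.0087,0,0.0205],"gripper":1},{"twist":[0,0,0],"slide":[0,0,0],"gripper":1},{"twist":[0,0,0],"slide":[0,0,0],"gripper":1}]'
python3 - <<'E'
from tgt import *
J=[.581,-.1545];hd=np.radians(-12)
p,Rt=place('y',J,.012,hd,np.radians(10),hd,.01);print(p);go(p,Rt)
E
```

```text
t: 14.63
tool_pos: [0.6227, -0.1626, 0.1816]
ee_rot: [0.283, 2.687, -0.06]
force: [0.9, 0.2, 0.6]
gripper_width: 0.167
gripper_force: 20.0
[ 0.6232 -0.1635  0.1347]
t 14.63 q [-0.3107  0.1943  2.1073  0.1168  0.403  -1.769 ] w 15.2
twist [0.0008 0.0035 0.0003]
slide in final axes [ 0.0193 -0.0009  0.0428]  world d [ 0.0005 -0.0009 -0.047 ]
```

Run:
```python
from tgt import *
J=[.581,-.1545];hd=np.radians(-12)
p,Rt=place('y',J,.008,hd,np.radians(13.5),hd,.04);print(p);go(p,Rt)
p,Rt=place('y',J,.008,hd,np.radians(13.5),hd,.009);print(p);go(p,Rt)
```

```text
[ 0.6267 -0.1643  0.1625]
t 14.63 q [-0.3107  0.1943  2.1073  0.1168  0.403  -1.769 ] w 15.2
twist [0.0008 0.0646 0.0004]
slide in final axes [ 0.0031 -0.0008  0.0193]  world d [ 0.0039 -0.0017 -0.0191]
[ 0.6267 -0.1643  0.1315]
t 14.63 q [-0.3107  0.1943  2.1073  0.1168  0.403  -1.769 ] w 15.2
twist [0.0008 0.0646 0.0004]
slide in final axes [ 0.0145 -0.0009  0.0481]  world d [ 0.0039 -0.0017 -0.0501]
```

```bash
python3 -m inch '[{"twist":[0,0.032,0],"slide":[0,0,0],"gripper":1},{"twist":[0,0.032,0],"slide":[0,0,0],"gripper":1},{"twist":[0,0,0],"slide":[0.002,0,0.01],"gripper":1},{"twist":[0,0,0],"slide":[0.002,-0.001,0.009],"gripper":1},{"twist":[0,0,0],"slide":[0.003,0,0.008],"gripper":1},{"twist":[0,0,0],"slide":[0.003,0,0.007],"gripper":1},{"twist":[0,0,0],"slide":[0,0,0],"gripper":1},{"twist":[0,0,0],"slide":[0,0,0],"gripper":1}]'
python3 - <<'E'
from tgt import *
J=[.581,-.1545];hd=np.radians(-12)
p,Rt=place('y',J,.008,hd,np.radians(13.5),hd,.008);print(p);go(p,Rt)
E
```

```text
t: 15.3
tool_pos: [0.6253, -0.1642, 0.145]
ee_rot: [0.29, 2.751, -0.051]
force: [-0.4, -0.3, -1.5]
gripper_width: 0.169
gripper_force: 20.0
[ 0.6267 -0.1643  0.1305]
t 15.3 q [-0.3092  0.2701  2.0805  0.0966  0.4178 -1.7508] w 15.4
twist [ 0.0008 -0.0002  0.0001]
slide in final axes [0.004  0.0002 0.0139]  world d [ 0.0014 -0.     -0.0144]
```

```bash
python3 -m inch '[{"twist":[0,0,0],"slide":[0.0015,0,0.005],"gripper":1},{"twist":[0,0,0],"slide":[0.0015,0,0.004],"gripper":1},{"twist":[0,0,0],"slide":[0.0005,0,0.002],"gripper":1},{"twist":[0,0,0],"slide":[0,0,0],"gripper":1}]'|grep -E 'tool_pos|force'
python3 -m inch '[{"twist":[0,0,0],"slide":[0.0005,0,0.0015],"gripper":1},{"twist":[0,0,0],"slide":[0,0,0],"gripper":1}]'|grep -E 'tool_pos|force'
python3 -m inch '[{"twist":[0,0,0],"slide":[0.0003,0,0.001],"gripper":1},{"twist":[0,0,0],"slide":[0,0,0],"gripper":1}]'|grep -E 'tool_pos|force'
```

```text
tool_pos: [0.6264, -0.1645, 0.1337]
force: [-0.2, -0.2, -0.9]
gripper_force: 20.0
tool_pos: [0.6268, -0.1646, 0.1326]
force: [-0.0, 0.7, -1.9]
gripper_force: 20.0
tool_pos: [0.6268, -0.1646, 0.1317]
force: [-1.4, -0.1, -1.3]
gripper_force: 20.0
```

```bash
python3 -m inch '[{"twist":[0,0,0],"slide":[0.0003,0,0.001],"gripper":1},{"twist":[0,0,0],"slide":[0,0,0],"gripper":1}]'|grep -E 'tool_pos|force'
python3 -m inch '[{"twist":[0,0,0],"slide":[0.0003,0,0.001],"gripper":1},{"twist":[0,0,0],"slide":[0,0,0],"gripper":1}]'|grep -E 'tool_pos|force'
```

```text
tool_pos: [0.6269, -0.1646, 0.1306]
force: [0.4, 0.1, -0.3]
gripper_force: 20.0
tool_pos: [0.6272, -0.1647, 0.1297]
force: [-0.1, 0.3, 0.9]
gripper_force: 20.0
```

```bash
python3 -m inch '[{"twist":[0,0,0],"slide":[0.0003,0,0.001],"gripper":1},{"twist":[0,0,0],"slide":[0,0,0],"gripper":1}]'|grep -E 'tool_pos|force'; python3 -c "
from go import *
go()"
```

```text
tool_pos: [0.6278, -0.1649, 0.1293]
force: [-1.9, 0.1, 7.2]
gripper_force: 20.0
t 16.47 q [-0.3088  0.2991  2.0808  0.1038  0.3858 -1.7583] w 15.9
```

```bash
python3 -m inch '[{"twist":[0,0,0],"slide":[0,0,0],"gripper":0},{"twist":[0,0,0],"slide":[0,0,0],"gripper":0},{"twist":[0,0,0],"slide":[0,0,0],"gripper":0},{"twist":[0,0,0],"slide":[0,0,0],"gripper":0},{"twist":[0,0,0],"slide":[0,0,0],"gripper":0},{"twist":[0,0,0],"slide":[0,0,0],"gripper":0}]'|grep -E 'force|width'
python3 -m inch '[{"twist":[0,0,0],"slide":[0,0,-0.01],"gripper":0},{"twist":[0,0,0],"slide":[0,0,-0.02],"gripper":0},{"twist":[0,0,0],"slide":[0,0,-0.03],"gripper":0},{"twist":[0,0,0],"slide":[0,0,-0.03],"gripper":0},{"twist":[0,0,0],"slide":[0,0,-0.03],"gripper":0},{"twist":[0,0,0],"slide":[0,0,-0.03],"gripper":0},{"twist":[0,0,0],"slide":[0,0,0],"gripper":0}]'
python3 - <<'E'
from tgt import *
p,Rt=pick('r',tilt=-np.radians(36),up=.10);print(p);go(p,Rt)
from m import *
s=D['side']['frame'];t=D['top']['frame'];cv2.imwrite('pics/x5.png',np.hstack([cv2.resize(s[80:270,230:400],None,fx=2.3,fy=2.3),cv2.resize(t[110:300,240:410],None,fx=2.3,fy=2.3)]))
axis((-6,170,60),(5,255,255),(250,185,290,255),(265,140,325,200))
E
```

```text
force: [0.4, -0.2, 0.6]
gripper_width: 0.498
gripper_force: 0.0
t: 17.55
tool_pos: [0.5734, -0.1538, 0.2742]
ee_rot: [0.289, 2.743, -0.054]
force: [1.5, -0.3, 1.4]
gripper_width: 0.503
gripper_force: 0.0
[0.5978 0.1079 0.1748]
t 17.55 q [-0.3209 -0.0084  2.1184  0.0717  0.65   -1.7304] w 45.8
twist [ 0.0707  0.9879 -0.5639]
slide in final axes [-0.1467  0.2391  0.0163]  world d [ 0.0244  0.2617 -0.0994]
top 185 [258.2262 203.911 ] [274.476  245.2062]
side 198 [270.8295 187.8997] [302.6215 158.5895]
 dir [0.7782 0.2697 0.5672] elev 34.55472064491842 yaw 19.11607643324231
[[0.5656 0.0978 0.116 ]
 [0.4464 0.0565 0.0291]
 [0.446  0.0563 0.0288]
 [0.5493 0.0921 0.1041]]
```

View pics/x5.png

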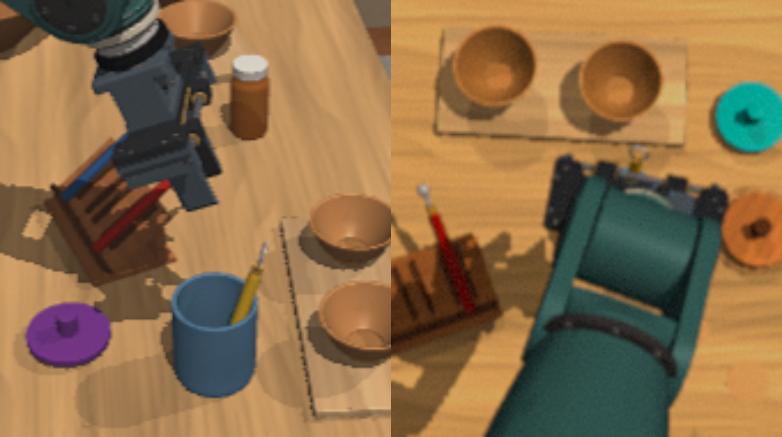

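Yellow stands in the jar, leaning on the far wall at about (247,295) in the crop. Next is the red tool.

```bash
sed -i "s/.4460,.0550,.030/.4460,.0555,.030/" tgt.py
python3 - <<'E'
from tgt import *
p,Rt=pick('r',s=.141,up=.10);print(p);go([p[0],p[1],.28]);go(p,Rt)
E
```

```text
[0.5813 0.1026 0.1872]
t 17.65 q [-0.3208 -0.002   2.1204  0.072   0.6459 -1.7307] w 45.4
slide in final axes [ 0.0383  0.2523 -0.0259]  world d [0.0083 0.2562 0.0104]
t 17.65 q [-0.3208 -0.002   2.1204  0.072   0.6459 -1.7307] w 45.4
twist [-0.0066  0.7121 -0.5568]
slide in final axes [-0.1148  0.2392  0.046 ]  world d [ 0.0083  0.2562 -0.0825]
```

```bash
python3 -m inch '[{"twist":[0,0,0],"slide":[0.0055,0.036,-0.004],"gripper":0.1},{"twist":[0,0,0],"slide":[0.0055,0.036,-0.004],"gripper":0.1},{"twist":[0,0,0],"slide":[0.0055,0.036,-0.004],"gripper":0.1},{"twist":[0,0,0],"slide":[0.0055,0.036,-0.004],"gripper":0.1},{"twist":[0,0,0],"slide":[0.0055,0.036,-0.004],"gripper":0.1},{"twist":[0,0,0],"slide":[0.0055,0.036,-0.004],"gripper":0.1},{"twist":[0,0,0],"slide":[0.0055,0.036,-0.004],"gripper":0.1}]' >/dev/null
python3 -m inch '[{"twist":[-0.001,0.089,-0.0696],"slide":[0,0,0],"gripper":0.1},{"twist":[-0.001,0.089,-0.0696],"slide":[0,0,0],"gripper":0.1},{"twist":[-0.001,0.089,-0.0696],"slide":[0,0,0],"gripper":0.1},{"twist":[-0.001,0.089,-0.0696],"slide":[0,0,0],"gripper":0.1},{"twist":[-0.001,0.089,-0.0696],"slide":[0,0,0],"gripper":0.1},{"twist":[-0.001,0.089,-0.0696],"slide":[0,0,0],"gripper":0.1},{"twist":[-0.001,0.089,-0.0696],"slide":[0,0,0],"gripper":0.1},{"twist":[-0.001,0.089,-0.0696],"slide":[0,0,0],"gripper":0.1}]' >/dev/null
python3 -m inch '[{"twist":[0,0,0],"slide":[0,0,0],"gripper":0.1},{"twist":[0,0,0],"slide":[0,0,0],"gripper":0.1}]'
python3 - <<'E'
from tgt import *
p,Rt=pick('r',s=.141,up=.05);print(p);go(p,Rt)
E
```

```text
t: 19.07
tool_pos: [0.5802, 0.1027, 0.2783]
ee_rot: [0.465, -2.754, 0.079]
force: [-0.4, -0.1, 0.3]
gripper_width: 0.451
gripper_force: 0.0
[0.5652 0.097  0.1402]
t 19.07 q [ 0.1615  0.3     1.747  -0.057   1.442  -1.7264] w 41.1
twist [ 0.003  -0.0026 -0.0003]
slide in final axes [-0.0321 -0.0005  0.1353]  world d [-0.0151 -0.0057 -0.1381]
```

```bash
python3 -m inch '[{"twist":[0,0,0],"slide":[-0.016,0,0.02],"gripper":0.1},{"twist":[0,0,0],"slide":[-0.016,0,0.03],"gripper":0.1},{"twist":[0,0,0],"slide":[0,0,0.035],"gripper":0.1},{"twist":[0,0,0],"slide":[0,0,0.03],"gripper":0.1},{"twist":[0,0,0],"slide":[0,0,0.02],"gripper":0.1},{"twist":[0,0,0],"slide":[0,0,0.02],"gripper":0.1},{"twist":[0,0,0],"slide":[0,0,0.01],"gripper":0.1},{"twist":[0,0,0],"slide":[0,0,0],"gripper":0.1}]'
python3 - <<'E'
from tgt import *
p,Rt=pick('r',s=.141);print(p);go(p,Rt)
E
```

```text
t: 19.73
tool_pos: [0.5528, 0.0939, 0.1129]
ee_rot: [0.465, -2.754, 0.078]
force: [0.2, -0.8, -0.9]
gripper_width: 0.453
gripper_force: 0.0
[0.549  0.0914 0.0932]
t 19.73 q [ 0.1549  0.4586  1.8742 -0.0641  1.1573 -1.7142] w 41.3
twist [ 0.0033 -0.0034 -0.0002]
slide in final axes [-0.0025 -0.0012  0.02  ]  world d [-0.0038 -0.0026 -0.0197]
```

```bash
python3 -m inch '[{"twist":[0,0,0],"slide":[-0.0025,-0.001,0.01],"gripper":0.1},{"twist":[0,0,0],"slide":[0,0,0.008],"gripper":0.1},{"twist":[0,0,0],"slide":[0,0,0],"gripper":0.1},{"twist":[0,0,0],"slide":[0,0,0],"gripper":1},{"twist":[0,0,0],"slide":[0,0,0],"gripper":1},{"twist":[0,0,0],"slide":[0,0,0],"gripper":1},{"twist":[0,0,0],"slide":[0,0,0],"gripper":1},{"twist":[0,0,0],"slide":[0,0,0],"gripper":1}]' 20
python3 -m inch '[{"twist":[0,0,0],"slide":[0,0,0],"gripper":1},{"twist":[0,0,0],"slide":[0,0,0],"gripper":1},{"twist":[0,0,0],"slide":[0,0,0],"gripper":1}]'
python3 - <<'E'
from tgt import *
s=arm.state();R0=R.from_rotvec(s['ee_rot']);a=np.c_[R0.inv().apply(foot['r']-s['tool_pos']),R0.inv().apply(v)]
a[1,0]=a[1,1]*a[2,0]*0 -0.000  # centred between the fingers at the grasp
g=s['tool_pos']-.0188*R0.as_matrix()[:,2]; d=g-foot['r'];sv=d@v;print('s',sv,'off',d-sv*v)
a[1,0]=-sv*a[1,1];np.save('fg_r.npy',a);print(a)
E
python3 -m inch '[{"twist":[0,0,0],"slide":[0.0103,0,-0.028],"gripper":1},{"twist":[0,0,0],"slide":[0.0103,0,-0.028],"gripper":1},{"twist":[0,0,0],"slide":[0.0103,0,-0.028],"gripper":1},{"twist":[0,0,0],"slide":[0.0103,0,-0.028],"gripper":1},{"twist":[0,0,0],"slide":[0.0103,0,-0.028],"gripper":1},{"twist":[0,0,0],"slide":[0.0103,0,-0.028],"gripper":1},{"twist":[0,0,0],"slide":[0.0103,0,-0.028],"gripper":1},{"twist":[0,0,0],"slide":[0,0,0],"gripper":1}]'
python3 - <<'E'
from tgt import *
J=[.581,-.1545]
for hd,az in((35,125),(40,130)):
    p,Rt=place('r',J,.017,np.radians(az),np.radians(8),np.radians(hd),.23);print(p,Rt.as_matrix()[:,2]);go(p,Rt)
E
```

```text
t: 20.4
tool_pos: [0.5519, 0.0922, 0.0971]
ee_rot: [0.467, -2.756, 0.079]
force: [-0.3, 1.4, 2.0]
gripper_width: 0.169
gripper_force: 20.0
t: 20.65
tool_pos: [0.5519, 0.0922, 0.097]
ee_rot: [0.467, -2.756, 0.079]
force: [1.8, 0.9, 4.3]
gripper_width: 0.167
gripper_force: 20.0
s 0.1456511481340537 off [-0.0007 -0.0005  0.0011]
[[ 0.0823 -0.5728]
 [-0.0002  0.0015]
 [ 0.1014 -0.8197]]
t: 21.32
tool_pos: [0.5533, 0.0918, 0.311]
ee_rot: [0.468, -2.762, 0.079]
force: [0.1, -0.4, -0.3]
gripper_width: 0.17
gripper_force: 20.0
[ 0.5685 -0.1203  0.359 ] [ 0.5339  0.2361 -0.8119]
t 21.32 q [ 0.1516  0.2189  1.7863 -0.0603  1.4755 -1.7388] w 15.5
twist [ 0.1054 -0.9649 -0.3029]
slide in final axes [ 0.0766 -0.1873 -0.0808]  world d [ 0.0153 -0.2121  0.0479]
[ 0.5656 -0.1215  0.359 ] [ 0.5113  0.2817 -0.8119]
t 21.32 q [ 0.1516  0.2189  1.7863 -0.0603  1.4755 -1.7388] w 15.5
twist [ 0.0927 -0.9663 -0.3928]
slide in final axes [ 0.0909 -0.1763 -0.0927]  world d [ 0.0124 -0.2133  0.0479]
```

```bash
python3 -m inch '[{"twist":[0.0103,-0.1074,-0.0436],"slide":[0,0,0],"gripper":1},{"twist":[0.0103,-0.1074,-0.0436],"slide":[0,0,0],"gripper":1},{"twist":[0.0103,-0.1074,-0.0436],"slide":[0,0,0],"gripper":1},{"twist":[0.0103,-0.1074,-0.0436],"slide":[0,0,0],"gripper":1},{"twist":[0.0103,-0.1074,-0.0436],"slide":[0,0,0],"gripper":1},{"twist":[0.0103,-0.1074,-0.0436],"slide":[0,0,0],"gripper":1},{"twist":[0.0103,-0.1074,-0.0436],"slide":[0,0,0],"gripper":1}]' >/dev/null
python3 -m inch '[{"twist":[0.0103,-0.1074,-0.0436],"slide":[0,0,0],"gripper":1},{"twist":[0.0103,-0.1074,-0.0436],"slide":[0,0,0],"gripper":1},{"twist":[0,0,0],"slide":[0,0,0],"gripper":1},{"twist":[0,0,0],"slide":[0,0,0],"gripper":1}]'
python3 - <<'E'
from tgt import *
J=[.581,-.1545]
p,Rt=place('r',J,.017,np.radians(130),np.radians(8),np.radians(40),.17);print(p);go(p,Rt)
E
```

```text
t: 22.23
tool_pos: [0.5505, 0.0916, 0.3047]
ee_rot: [-0.91, 2.388, 0.11]
force: [-0.0, 0.0, -0.5]
gripper_width: 0.171
gripper_force: 20.0
[ 0.5656 -0.1215  0.299 ]
t 22.23 q [-0.0101 -0.1551  2.2424  0.5163  0.5902 -2.6739] w 15.6
twist [ 0.0094 -0.0325 -0.0144]
slide in final axes [ 0.1197 -0.1706 -0.0477]  world d [ 0.0151 -0.2131 -0.0057]
```

```bash
cat >> tgt.py <<'E'
def wr(Rt,q1,q23):
    b=R.from_euler('ZY',[q1,q23]);out=[]
    e=(b.inv()*Rt*C).as_euler('ZYZ');return e
C=R.identity()
def cal():
    global C
    s=arm.state();q=s['joint_positions'];M=R.from_euler('ZYZYZ',[q[0],q[1]+q[2],q[3],q[4],q[5]]);C=R.from_rotvec(s['ee_rot']).inv()*M;print('const',C.as_rotvec())
E
python3 - <<'E'
from tgt import *
import tgt
tgt.cal()
J=[.581,-.1545]
for lean in (8,):
 for hd in(40,30,20,10,0):
  for az in(hd+90,):
   p,Rt=place('r',J,.017,np.radians(az),np.radians(lean),np.radians(hd),.01)
   print(hd,az,lean,[wr(Rt,-.25,q).round(2).tolist() for q in(2.3,2.4,2.5)])
E
```

```text
Traceback (most recent call last):
  File "tgt.py", line 25, in cal
    s=arm.state();q=s['joint_positions'];M=R.from_euler('ZYZYZ',[q[0],q[1]+q[2],q[3],q[4],q[5]]);C=R.from_rotvec(s['ee_rot']).inv()*M;print('const',C.as_rotvec())
                                           ~~~~~~~~~~~~^^^^^^^^^^^^^^^^^^^^^^^^^^^^^^^^^^^^^^^^^
  File "scipy/spatial/transform/_rotation.pyx", line 1413, in scipy.spatial.transform._rotation.Rotation.from_euler
ValueError: Expected axis specification to be a non-empty string of upto 3 characters, got ZYZYZ
```

```bash
sed -i "s/M=R.from_euler('ZYZYZ',\[q\[0\],q\[1\]+q\[2\],q\[3\],q\[4\],q\[5\]\])/M=R.from_euler('ZY',[q[0],q[1]+q[2]])*R.from_euler('ZYZ',q[3:])/" tgt.py
python3 - <<'E'
from tgt import *
import tgt
tgt.cal()
J=[.581,-.1545]
for lean in (8,):
 for hd in(40,30,20,10,0):
  for az in(hd+90,):
   p,Rt=place('r',J,.017,np.radians(az),np.radians(lean),np.radians(hd),.01)
   print(hd,az,lean,[wr(Rt,-.25,q).round(2).tolist() for q in(2.3,2.4,2.5)])
E
```

```text
const [-0.      0.     -1.5708]
40 130 8 [[0.89, 0.54, 3.01], [1.04, 0.48, 2.84], [1.22, 0.44, 2.63]]
30 120 8 [[0.85, 0.44, -3.1], [1.04, 0.38, 2.98], [1.28, 0.34, 2.72]]
20 110 8 [[0.75, 0.34, -2.86], [0.98, 0.28, -3.11], [1.33, 0.24, 2.81]]
10 100 8 [[0.53, 0.27, -2.51], [0.8, 0.19, -2.79], [1.35, 0.14, 2.94]]
0 90 8 [[0.15, 0.22, -2.0], [0.27, 0.12, -2.12], [1.04, 0.04, -2.89]]
```

```bash
cat > kin.py <<'E'
from tgt import *
from scipy.optimize import least_squares
Q=np.array([[1.0957,.3794,1.7347,0,1.0285,-.0333],[-.2991,.2537,1.948,-.0001,.9351,-1.4281],[-.5866,.5159,1.8707,0,.7535,-1.7156],[.2509,.3019,1.7915,-.0266,1.3948,-1.639],[.2481,.449,1.8934,-.0297,1.1491,-1.6398],[-.3121,.0377,2.0494,.0779,.6258,-1.726],[-.3107,.1943,2.1073,.1168,.403,-1.769],[-.3092,.2701,2.0805,.0966,.4178,-1.7508],[-.3088,.2991,2.0808,.1038,.3858,-1.7583],[-.0101,-.1551,2.2424,.5163,.5902,-2.6739]])
X=np.array([[.2991,.6325,.2134],[.5828,-.1553,.1928],[.5591,-.3436,.0603],[.5531,.1585,.254],[.5303,.1509,.1111],[.6176,-.162,.2904],[.6227,-.1626,.1817],[.6253,-.1643,.1449],[.6278,-.1649,.1293],[.5505,.0916,.3047]])
def rot(q): return R.from_euler('ZY',[q[0],q[1]+q[2]])*R.from_euler('ZYZ',q[3:])
def basis(q):
    c=np.array([np.cos(q[0]),np.sin(q[0]),0]);u=np.array([0,0,1.]);p=q[1]+q[2]
    return np.c_[c,u,c*np.sin(q[1])+u*np.cos(q[1]),c*np.sin(p)+u*np.cos(p),c*np.cos(p)-u*np.sin(p),rot(q).as_matrix()[:,2]]
k=np.linalg.lstsq(np.vstack([basis(q) for q in Q]),X.ravel(),rcond=None)[0]
fk=lambda q:(basis(q)@k,rot(q)*R.from_euler('Z',np.pi/2))
lo=np.array([-2.77,-.74,0,-1.06,.31,-3.08]);hi=np.array([2.77,2.19,2.66,4.2,2.87,3.08])
def ik(p,Rt,q0):
    f=lambda q:np.r_[(fk(q)[0]-p)*10,(fk(q)[1].inv()*Rt).as_rotvec()]
    s=least_squares(f,q0);return s.x,np.abs(s.fun).max()
E
python3 - <<'E'
from kin import *
print(k,np.abs(np.vstack([basis(q) for q in Q])@k-X.ravel()).max())
J=[.581,-.1545];res=[]
for hd in range(-100,60,10):
 for rel in(-120,-105,-90,90,105,120,0):
  for lean in(5,8,12):
   m=9;qs=[];q=np.array([-.31,.2,2.1,.1*np.sign(hd+17),.45,-1.75])
   for h in(.17,.009):
    r=.036-.107*np.tan(np.radians(lean))-.003
    p,Rt=place('r',J,r,np.radians(hd+rel),np.radians(lean),np.radians(hd),h)
    q,e=ik(p,Rt,q);m=min(m,(q-lo).min(),(hi-q).min());m=-9 if e>1e-3 else m;qs.append(q.round(2))
   res.append((m,hd,hd+rel,lean,round(r,3),qs))
for x in sorted(res,key=lambda x:-x[0])[:26]:print(x[:5],x[5][1])
E
```

```text
[-0.0038  0.3347  0.5839  0.6159  0.0687  0.2895] 0.024889359814338874
(np.float64(0.530430978302296), -100, -100, 12, np.float64(0.01)) [-0.15  0.37  1.98 -0.53  0.88  0.38]
(np.float64(0.49891644899916965), -90, -90, 12, np.float64(0.01)) [-0.15  0.35  2.   -0.56  0.81  0.25]
(np.float64(0.45178818060968917), -100, -100, 8, np.float64(0.018)) [-0.12  0.38  1.98 -0.61  0.91  0.47]
(np.float64(0.44154839341286944), -100, -10, 12, np.float64(0.01)) [-0.02  0.53  1.79 -0.62  1.2   0.43]
(np.float64(0.42463851455993157), -80, -80, 12, np.float64(0.01)) [-0.16  0.34  2.02 -0.58  0.73  0.1 ]
(np.float64(0.4138022246912937), -100, -10, 8, np.float64(0.018)) [-0.02  0.5   1.83 -0.65  1.14  0.49]
(np.float64(0.4062571904258022), -90, -90, 8, np.float64(0.018)) [-0.12  0.36  2.   -0.65  0.83  0.34]
(np.float64(0.4027999467964579), -100, 5, 12, np.float64(0.01)) [ 0.01  0.54  1.79 -0.66  1.23  0.49]
(np.float64(0.39668185689294877), -100, -100, 5, np.float64(0.024)) [-0.09  0.39  1.98 -0.66  0.94  0.53]
(np.float64(0.3896012584828066), -100, -10, 5, np.float64(0.024)) [-0.02  0.48  1.86 -0.67 
[... 956 characters left out ...]
4352005405248043), -90, 0, 8, np.float64(0.018)) [ 0.    0.47  1.88 -0.72  1.06  0.41]
(np.float64(0.34033693750023397), -90, -90, 5, np.float64(0.024)) [-0.09  0.37  2.01 -0.72  0.85  0.42]
(np.float64(0.3252340085350617), -90, 15, 12, np.float64(0.01)) [ 0.04  0.51  1.85 -0.73  1.14  0.42]
(np.float64(0.31992139227508753), -90, 0, 5, np.float64(0.024)) [ 0.    0.45  1.91 -0.74  1.01  0.45]
(np.float64(0.3132490955797289), -90, 15, 8, np.float64(0.018)) [ 0.03  0.48  1.89 -0.75  1.08  0.46]
(np.float64(0.3016789487406757), -90, 15, 5, np.float64(0.024)) [ 0.03  0.45  1.91 -0.76  1.03  0.49]
(np.float64(0.2966556655380944), -80, 10, 12, np.float64(0.01)) [ 0.02  0.46  1.9  -0.76  1.03  0.27]
```

Run:
```python
from kin import *
J=[.581,-.1545]
for hd in(-70,-75,-80,-85):
 for rel in(-90,-105,-120,-150):
  for lean in(8,12):
   q=np.array([-.2,.32,2.05,-.7,.66,0.])
   r=.033-.107*np.tan(np.radians(lean));o=[]
   for h in(.17,.009):
    p,Rt=place('r',J,r,np.radians(hd+rel),np.radians(lean),np.radians(hd),h)
    q,e=ik(p,Rt,q);o.append((q.round(2)[3:].tolist(),round(min((q-lo).min(),(hi-q).min()),2),round(e,4)))
   print(hd,rel,lean,o)
from tgt import *
p,Rt=place('r',J,.017,np.radians(-165),np.radians(8),np.radians(-75),.18);print(p);go(p,Rt)
s=arm.state();tw=(R.from_rotvec(s['ee_rot']).inv()*Rt);print(tw.magnitude(),Rt.as_matrix()[:,2])
```

```text
-70 -90 8 [([-0.75, 0.77, 0.12], np.float64(0.31), np.float64(0.0)), ([-1.12, 0.56, 0.57], np.float64(-0.06), np.float64(0.0))]
-70 -90 12 [([-0.77, 0.7, 0.16], np.float64(0.29), np.float64(0.0)), ([-1.22, 0.5, 0.7], np.float64(-0.16), np.float64(0.0))]
-70 -105 8 [([-0.81, 0.79, 0.19], np.float64(0.25), np.float64(0.0)), ([-1.18, 0.6, 0.65], np.float64(-0.12), np.float64(0.0))]
-70 -105 12 [([-0.87, 0.73, 0.27], np.float64(0.19), np.float64(0.0)), ([-1.31, 0.55, 0.82], np.float64(-0.25), np.float64(0.0))]
-70 -120 8 [([-0.86, 0.83, 0.25], np.float64(0.2), np.float64(0.0)), ([-1.21, 0.64, 0.7], np.float64(-0.15), np.float64(0.0))]
-70 -120 12 [([-0.95, 0.78, 0.35], np.float64(0.11), np.float64(0.0)), ([-1.35, 0.62, 0.87], np.float64(-0.29), np.float64(0.0))]
-70 -150 8 [([-0.92, 0.91, 0.31], np.float64(0.14), np.float64(0.0)), ([-1.2, 0.74, 0.72], np.float64(-0.14), np.float64(0.0))]
-70 -150 12 [([-1.02, 0.9, 0.42], np.float64(0.04), np.float64(0.0)), ([-1.32, 0.76, 0.86], np.float64(-0.26), np.float64(0.0))]
-75 -90 8 [([-0.76, 0.84, 0.21], np.float64(0.3), np.float64(0.0)), ([-1.0
[... 2550 characters left out ...]
0.0)), ([-1.02, 0.82, 0.79], np.float64(0.04), np.float64(0.0))]
-85 -120 12 [([-0.9, 0.99, 0.56], np.float64(0.16), np.float64(0.0)), ([-1.12, 0.81, 0.92], np.float64(-0.06), np.float64(0.0))]
-85 -150 8 [([-0.85, 1.1, 0.49], np.float64(0.21), np.float64(0.0)), ([-1.01, 0.91, 0.78], np.float64(0.05), np.float64(0.0))]
-85 -150 12 [([-0.93, 1.11, 0.58], np.float64(0.13), np.float64(0.0)), ([-1.09, 0.93, 0.89], np.float64(-0.03), np.float64(0.0))]
[ 0.5495 -0.1727  0.309 ]
t 22.23 q [-0.0101 -0.1551  2.2424  0.5163  0.5902 -2.6739] w 15.6
twist [ 0.982  -0.039   1.7556]
slide in final axes [-0.2171 -0.068   0.1346]  world d [-0.0009 -0.2643  0.0043]
2.011967589699795 [ 0.2596 -0.5234 -0.8116]
```

```bash
python3 -m inch '[{"twist":[-0.0103,0.1074,0.0436],"slide":[0,0,0],"gripper":1},{"twist":[-0.0103,0.1074,0.0436],"slide":[0,0,0],"gripper":1},{"twist":[-0.0103,0.1074,0.0436],"slide":[0,0,0],"gripper":1},{"twist":[-0.0103,0.1074,0.0436],"slide":[0,0,0],"gripper":1},{"twist":[-0.0103,0.1074,0.0436],"slide":[0,0,0],"gripper":1},{"twist":[-0.0103,0.1074,0.0436],"slide":[0,0,0],"gripper":1},{"twist":[-0.0103,0.1074,0.0436],"slide":[0,0,0],"gripper":1},{"twist":[-0.0103,0.1074,0.0436],"slide":[0,0,0],"gripper":1}]' >/dev/null
python3 -m inch '[{"twist":[-0.0407,0,0.1117],"slide":[0,0,0],"gripper":1},{"twist":[-0.0407,0,0.1117],"slide":[0,0,0],"gripper":1},{"twist":[-0.0407,0,0.1117],"slide":[0,0,0],"gripper":1},{"twist":[-0.0407,0,0.1117],"slide":[0,0,0],"gripper":1},{"twist":[-0.0407,0,0.1117],"slide":[0,0,0],"gripper":1},{"twist":[-0.0407,0,0.1117],"slide":[0,0,0],"gripper":1},{"twist":[-0.0407,0,0.1117],"slide":[0,0,0],"gripper":1},{"twist":[-0.0407,0,0.1117],"slide":[0,0,0],"gripper":1}]' >/dev/null
python3 -m inch '[{"twist":[-0.0407,0,0.1117],"slide":[0,0,0],"gripper":1},{"twist":[-0.0407,0,0.1117],"slide":[0,0,0],"gripper":1},{"twist":[-0.0407,0,0.1117],"slide":[0,0,0],"gripper":1},{"twist":[-0.0407,0,0.1117],"slide":[0,0,0],"gripper":1},{"twist":[0,0,0],"slide":[0,0,0],"gripper":1}]'
python3 - <<'E'
from kin import *
J=[.581,-.1545];T=lambda h:place('r',J,.022,np.radians(165),np.radians(5),np.radians(-90),h)
go(None,Rp(np.radians(-90),-np.radians(20)))
p,Rt=T(.18);print(p);go(p,Rt)
q=arm.state()['joint_positions']
for h in(.18,.09,.009):
    q,e=ik(*T(h),q);print(h,q.round(3),e)
E
```

```text
t: 23.98
tool_pos: [0.5511, 0.092, 0.3051]
ee_rot: [-1.421, -2.492, -0.37]
force: [0.1, -0.5, -1.3]
gripper_width: 0.169
gripper_force: 20.0
t 23.98 q [-0.0384  0.0984  1.9402  0.3619  1.2322 -0.7163] w 15.4
twist [-0.0874 -0.0198  0.5183]
[ 0.5488 -0.1553  0.31  ]
t 23.98 q [-0.0384  0.0984  1.9402  0.3619  1.2322 -0.7163] w 15.4
twist [ 0.0875 -1.0009  0.5291]
slide in final axes [-0.2024 -0.0024  0.1421]  world d [-0.0023 -0.2473  0.0048]
0.18 [ 0.03   0.067  2.042 -0.73   1.096  0.423] 1.979630348536432e-10
0.09 [ 0.03   0.193  2.092 -0.803  0.969  0.564] 1.942890293094024e-15
0.009 [ 0.03   0.329  2.113 -0.894  0.865  0.714] 2.7755575615628914e-16
```

```bash
python3 -m inch '[{"twist":[0.0088,-0.1,0.053],"slide":[0,0,0],"gripper":1},{"twist":[0.0088,-0.1,0.053],"slide":[0,0,0],"gripper":1},{"twist":[0.0088,-0.1,0.053],"slide":[0,0,0],"gripper":1},{"twist":[0.0088,-0.1,0.053],"slide":[0,0,0],"gripper":1},{"twist":[0.0088,-0.1,0.053],"slide":[0,0,0],"gripper":1},{"twist":[0.0088,-0.1,0.053],"slide":[0,0,0],"gripper":1},{"twist":[0.0088,-0.1,0.053],"slide":[0,0,0],"gripper":1},{"twist":[0.0088,-0.1,0.053],"slide":[0,0,0],"gripper":1}]' >/dev/null
python3 -m inch '[{"twist":[0.0088,-0.1,0.053],"slide":[0,0,0],"gripper":1},{"twist":[0.0088,-0.1,0.053],"slide":[0,0,0],"gripper":1},{"twist":[0,0,0],"slide":[0,0,0],"gripper":1},{"twist":[0,0,0],"slide":[0,0,0],"gripper":1}]'
python3 - <<'E'
from kin import *
J=[.581,-.1545];T=lambda h:place('r',J,.022,np.radians(165),np.radians(5),np.radians(-90),h)
p,Rt=T(.18);print(p);go(p,Rt)
E
```

```text
t: 24.98
tool_pos: [0.552, 0.094, 0.305]
ee_rot: [1.844, 1.816, -0.51]
force: [0.4, -0.7, -0.4]
gripper_width: 0.169
gripper_force: 20.0
[ 0.5488 -0.1553  0.31  ]
t 24.98 q [ 0.4032  0.1578  1.9421 -0.6348  1.2969  0.6758] w 15.4
twist [ 0.0085 -0.005   0.0079]
slide in final axes [-0.2041 -0.0032  0.1431]  world d [-0.0032 -0.2492  0.005 ]
```

```bash
python3 -m inch '[{"twist":[0.004,-0.003,0.004],"slide":[-0.029,-0.0005,0.0204],"gripper":1},{"twist":[0.004,-0.002,0.004],"slide":[-0.029,-0.0005,0.0204],"gripper":1},{"twist":[0,0,0],"slide":[-0.029,-0.0005,0.0204],"gripper":1},{"twist":[0,0,0],"slide":[-0.029,-0.0005,0.0204],"gripper":1},{"twist":[0,0,0],"slide":[-0.029,-0.0005,0.0204],"gripper":1},{"twist":[0,0,0],"slide":[-0.029,-0.0005,0.0204],"gripper":1},{"twist":[0,0,0],"slide":[-0.029,-0.0005,0.0204],"gripper":1},{"twist":[0,0,0],"slide":[0,0,0],"gripper":1}]' >/dev/null
python3 -m inch '[{"twist":[0,0,0],"slide":[0,0,0],"gripper":1},{"twist":[0,0,0],"slide":[0,0,0],"gripper":1}]'
python3 - <<'E'
from kin import *
from m import *
J=[.581,-.1545];T=lambda h:place('r',J,.022,np.radians(165),np.radians(5),np.radians(-90),h)
for h in(.18,.02):
    p,Rt=T(h);print(p);go(p,Rt)
a=np.load('fg_r.npy');st=arm.state();Q_=R.from_rotvec(st['ee_rot']);f=st['tool_pos']+Q_.apply(a[:,0]);vv=Q_.apply(a[:,1]);print('foot',f,'v',vv,'proj side',proj(D['side'],[f,f+.07*vv,f+.15*vv]))
s=D['side']['frame'];t=D['top']['frame'];cv2.imwrite('pics/x6.png',np.hstack([cv2.resize(s[80:270,230:400],None,fx=2.3,fy=2.3),cv2.resize(t[110:300,240:410],None,fx=2.3,fy=2.3)]))
print(mask(D['side'],(-6,150,50),(5,255,255),(290,100,360,230))[1])
E
```

```text
t: 25.82
tool_pos: [0.5476, -0.1558, 0.3101]
ee_rot: [1.858, 1.801, -0.517]
force: [0.1, 1.0, -0.4]
gripper_width: 0.167
gripper_force: 20.0
[ 0.5488 -0.1553  0.31  ]
t 25.92 q [-0.0369  0.0529  2.0506 -0.7379  1.0613  0.3726] w 15.6
twist [ 0.0002 -0.001  -0.0032]
slide in final axes [-0.0005  0.0011  0.0001]  world d [ 0.0011 -0.0004  0.0003]
[ 0.5488 -0.1553  0.15  ]
t 25.92 q [-0.0369  0.0529  2.0506 -0.7379  1.0613  0.3726] w 15.6
twist [ 0.0002 -0.001  -0.0032]
slide in final axes [ 0.0938 -0.0126  0.1287]  world d [ 0.0011 -0.0004 -0.1597]
foot [ 0.559  -0.1482  0.1798] v [-0.0861  0.0215  0.996 ] proj side [[313.775  190.3729]
 [310.7972 168.4905]
 [307.093  141.2691]]
(array([304, 140,  12,  52, 274], dtype=int32), array([309.5839, 165.0073]))
```

View pics/x6.png

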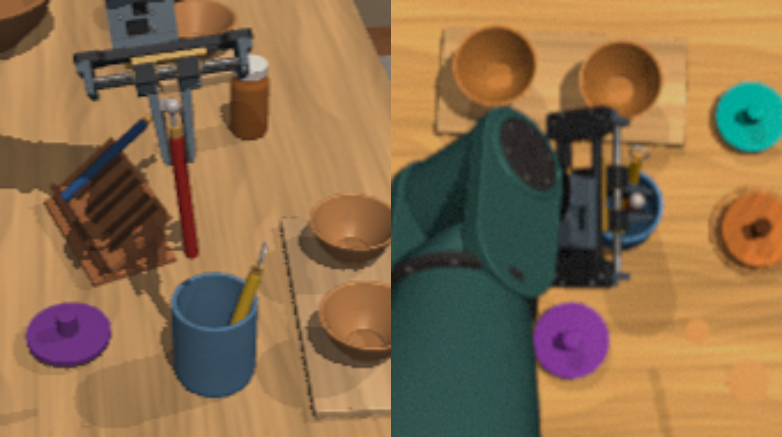

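The red foot is at side (313.5,190.9), against (313.8,190.4) predicted. It is over the robot's side of the mouth and clear of the yellow tool, so I lower it.

```bash
python3 -m inch '[{"twist":[0,0,0],"slide":[0.0125,-0.0017,0.0172],"gripper":1},{"twist":[0,0,0],"slide":[0.0125,-0.0017,0.0172],"gripper":1},{"twist":[0,0,0],"slide":[0.0125,-0.0017,0.0172],"gripper":1},{"twist":[0,0,0],"slide":[0.0125,-0.0017,0.0172],"gripper":1},{"twist":[0,0,0],"slide":[0.0125,-0.0017,0.0172],"gripper":1},{"twist":[0,0,0],"slide":[0,0,0],"gripper":1},{"twist":[0,0,0],"slide":[0,0,0],"gripper":1}]'
python3 - <<'E'
from kin import *
J=[.581,-.1545];T=lambda h:place('r',J,.022,np.radians(165),np.radians(5),np.radians(-90),h)
p,Rt=T(.012);print(p);go(p,Rt)
E
```

```text
t: 26.5
tool_pos: [0.5482, -0.1549, 0.2023]
ee_rot: [1.856, 1.805, -0.52]
force: [0.3, -0.2, -0.6]
gripper_width: 0.168
gripper_force: 20.0
[ 0.5488 -0.1553  0.142 ]
t 26.5 q [-0.0369  0.2054  2.1081 -0.8356  0.9142  0.5485] w 15.3
twist [-0.0016 -0.0008 -0.0015]
slide in final axes [ 0.0353 -0.0045  0.0487]  world d [ 0.0007 -0.0003 -0.0603]
```

```bash
python3 -m inch '[{"twist":[0,0,0],"slide":[0.008,-0.001,0.011],"gripper":1},{"twist":[0,0,0],"slide":[0.008,-0.001,0.011],"gripper":1},{"twist":[0,0,0],"slide":[0.008,-0.001,0.011],"gripper":1},{"twist":[0,0,0],"slide":[0.006,-0.001,0.008],"gripper":1},{"twist":[0,0,0],"slide":[0.003,0,0.004],"gripper":1},{"twist":[0,0,0],"slide":[0,0,0],"gripper":1},{"twist":[0,0,0],"slide":[0,0,0],"gripper":1}]'
python3 - <<'E'
from kin import *
J=[.581,-.1545];T=lambda h:place('r',J,.022,np.radians(165),np.radians(5),np.radians(-90),h)
p,Rt=T(.008);print(p);go(p,Rt)
E
```

```text
t: 27.08
tool_pos: [0.5496, -0.1556, 0.1475]
ee_rot: [1.857, 1.802, -0.518]
force: [0.9, -0.4, -0.4]
gripper_width: 0.171
gripper_force: 20.0
[ 0.5488 -0.1553  0.138 ]
t 27.08 q [-0.0379  0.2996  2.1207 -0.9051  0.8438  0.6574] w 15.6
twist [-0.0002 -0.0005 -0.0041]
slide in final axes [ 0.0058 -0.0016  0.0074]  world d [-0.0008  0.0003 -0.0095]
```

```bash
python3 -m inch '[{"twist":[0,0,0],"slide":[0.002,-0.0003,0.0027],"gripper":1},{"twist":[0,0,0],"slide":[0.002,-0.0003,0.0027],"gripper":1},{"twist":[0,0,0],"slide":[0,0,0],"gripper":1},{"twist":[0,0,0],"slide":[0,0,0],"gripper":1}]'|grep -E 'tool_pos|force'
python3 -m inch '[{"twist":[0,0,0],"slide":[0.0006,-0.0001,0.0008],"gripper":1},{"twist":[0,0,0],"slide":[0,0,0],"gripper":1}]'|grep -E 'tool_pos|force'
python3 -m inch '[{"twist":[0,0,0],"slide":[0.0006,-0.0001,0.0008],"gripper":1},{"twist":[0,0,0],"slide":[0,0,0],"gripper":1}]'|grep -E 'tool_pos|force'
```

```text
tool_pos: [0.549, -0.1556, 0.14]
force: [-0.0, 0.2, -0.2]
gripper_force: 20.0
tool_pos: [0.5491, -0.1556, 0.139]
force: [-0.1, 1.1, -0.2]
gripper_force: 20.0
tool_pos: [0.549, -0.1556, 0.1379]
force: [0.3, 0.0, -0.3]
gripper_force: 20.0
```

```bash
python3 -m inch '[{"twist":[0,0,0],"slide":[0.0006,-0.0001,0.0008],"gripper":1},{"twist":[0,0,0],"slide":[0,0,0],"gripper":1}]'|grep -E 'tool_pos|force'
```

```text
tool_pos: [0.549, -0.1556, 0.1368]
force: [-1.1, -0.3, -0.7]
gripper_force: 20.0
```

```bash
python3 -m inch '[{"twist":[0,0,0],"slide":[0.0006,-0.0001,0.0008],"gripper":1},{"twist":[0,0,0],"slide":[0,0,0],"gripper":1},{"twist":[0,0,0],"slide":[0,0,0],"gripper":1}]'|grep -E 'tool_pos|force'
```

```text
tool_pos: [0.549, -0.1555, 0.1359]
force: [0.8, 0.1, -1.0]
gripper_force: 20.0
```

```bash
python3 -m inch '[{"twist":[0,0,0],"slide":[0.0005,-0.0001,0.0007],"gripper":1},{"twist":[0,0,0],"slide":[0,0,0],"gripper":1}]'|grep -E 'tool_pos|force'
```

```text
tool_pos: [0.5493, -0.1557, 0.1355]
force: [0.1, 0.2, 3.9]
gripper_force: 20.0
```

```bash
python3 -m inch '[{"twist":[0,0,0],"slide":[0,0,0],"gripper":0.2},{"twist":[0,0,0],"slide":[0,0,0],"gripper":0.2},{"twist":[0,0,0],"slide":[0,0,0],"gripper":0.2},{"twist":[0,0,0],"slide":[0,0,0],"gripper":0.2},{"twist":[0,0,0],"slide":[0,0,0],"gripper":0.2},{"twist":[0,0,0],"slide":[0,0,0],"gripper":0.2}]'|grep -E 'force|width'
python3 -m inch '[{"twist":[0,0,0],"slide":[0,0,-0.01],"gripper":0.2},{"twist":[0,0,0],"slide":[0,0,-0.02],"gripper":0.2},{"twist":[0,0,0],"slide":[0,0,-0.03],"gripper":0.2},{"twist":[0,0,0],"slide":[0,0,-0.04],"gripper":0.2},{"twist":[0,0,0],"slide":[0,0,-0.04],"gripper":0.2},{"twist":[0,0,0],"slide":[0,0,-0.04],"gripper":0.2},{"twist":[0,0,0],"slide":[0,0,-0.04],"gripper":0.2},{"twist":[0,0,0],"slide":[0,0,0],"gripper":0.2}]'
python3 -m inch '[{"twist":[0,0,0],"slide":[0,0,0],"gripper":0.2},{"twist":[0,0,0],"slide":[0,0,0],"gripper":0.2},{"twist":[0,0,0],"slide":[0,0,0],"gripper":0.2},{"twist":[0,0,0],"slide":[0,0,0],"gripper":0.2},{"twist":[0,0,0],"slide":[0,0,0],"gripper":0.2},{"twist":[0,0,0],"slide":[0,0,0],"gripper":0.2}]' >/dev/null
python3 - <<'E'
from m import *
s=D['side']['frame'];t=D['top']['frame'];cv2.imwrite('pics/x7.png',np.hstack([cv2.resize(s[120:330,230:430],None,fx=2,fy=2),cv2.resize(t[110:320,230:430],None,fx=2,fy=2)]))
E
```

```text
force: [0.3, 0.0, -0.7]
gripper_width: 0.402
gripper_force: 0.0
t: 29.5
tool_pos: [0.5357, -0.022, 0.3187]
ee_rot: [1.856, 1.8, -0.507]
force: [1.2, -0.3, 1.0]
gripper_width: 0.403
gripper_force: 0.0
```

View pics/x7.png

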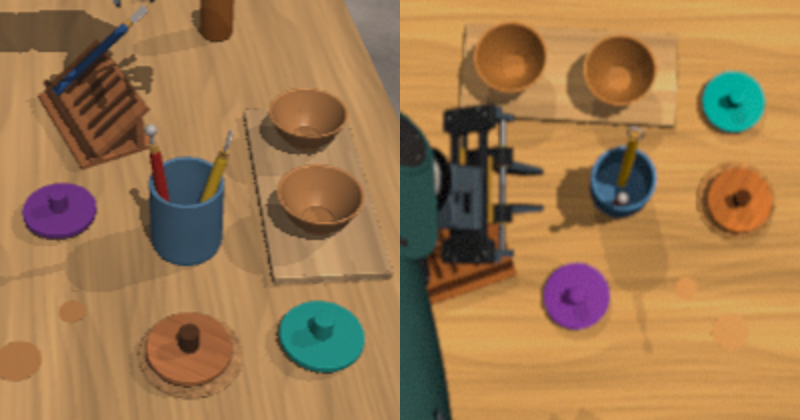

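Both tools stand head up in the jar, red at (158,180) and yellow at (215,180) in the crop. The cover is centred on the mat, knob up, and the knife, bowls and bottle are undisturbed.

```bash
python3 -c "
from station import arm
print(arm.hand_in())"
```

```text
the job is handed in; nothing more can be done
None
```

I handed the job in at about 30 s of robot time: the cover lies knob up in the middle of the mat, the yellow and red tools stand foot down in the jar leaning on its wall, and nothing else was moved.

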